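# Unhinge the biscuit-box lid for washing

### The job

Take the biscuit box's lid off for washing: with the forked tool, press in the spring bar at the end of the lid's hinge until its pin is out of the ear, and work that end of the lid out past the ear, feeling for the bar's stop and never forcing the bar, the lid or the ears. Then draw the lid off the other ear and lay it flat in the wash tray, right way up, without dropping it; the fork goes back upright in its stand. Leave the cake, the ticket stand and the pot where they are.

Things in the scene. Friction and masses are not known exactly. Their poses are not given: they have to be found in the camera images.
- case: Biscuit box, fixed: marble foot 160 x 200 x 18 mm, glass walls 140 x 180 mm, brass rim 90 mm high that carries the lid. Origin: centre of underside; z up, +x to its back (hinge side), +y along the hinge from sprung to plain end. A brass hinge bracket screwed to the back wall (outer face x 70) carries two ears: plates 18 x 18 mm, 6 mm thick in y, round a 9 mm hole at x 86, z 100.
- hinge_mid (a point): Nominal middle of the hinge axis: case x 86, y 0, z 100; axes as the case's. The bracket is clamped through slots, so the ears' places along y are known to +-5 mm only and are not measured: inner faces at y -85 (sprung end) and +83.5 (plain end), both shifted alike by up to 5 mm either way.
- lid: Loose clear lid, about 0.36 kg, lying closed on the rim, axes as the case's. Origin: centre of underside. Plate 5 mm thick: x -80 to 42 over y +-84 mm; tongue x 42 to 84 over y -58 to 76. Overall x -80 to 95, y -97 to 102 mm. It rests flat on its plate; nothing reaches below the underside. Friction on the rim about 2 N.
- lid_pivot (a point): Plain (+y) end of the lid's hinge tube, 12 mm thick, 137 mm long, on the hinge axis (lid x 86, y 78, z 10); axes as the lid's. A fixed 6 mm pivot stands out 24 mm from here to +y, through the plain ear. With the sprung end free and turned out (to +x) beyond the ear, shifting the lid 25 mm or more to its -y, away from the plain ear, draws this pivot out.
- lid_handle (a point): On the lid's brass pull, a bar 12 mm (x) by 56 mm (y), 16 to 33 mm above the lid's underside, near the centre of mass; this point is 26 mm above the underside at lid x 8, y 0. Axes as the lid's.
- bar: Steel spring bar in the -y end of the hinge tube; origin on the hinge axis, axes as the lid's. From its -y end: pin 6 mm thick, 26 mm long, at the start 7 to 17 mm of it in or through the ear and 9 to 19 mm bare between ear and collar; collar 17 mm across, 4 mm thick; thin stem into the tube. It slides up to 7.5 mm to +y into the tube and springs out when let go.
- bar_tip (a point): Centre of the end face of the bar's pin; axes as the lid's. With the pin clear of the ear, drag this end of the lid to +x, the lid turning about the plain ear. With the pin 13 mm or more behind the hole's axis the bar can be let out beside the ear; beyond 18 mm its collar also passes the ear.
- bar_collar (a point): On the bar's axis, on the collar's -y face (the one to press), 26 mm from bar_tip; axes as the lid's. Pressed to +y, first the lid shifts (2 N) 0.5 to 10.5 mm until its tube meets the plain ear; then the bar goes in from 5 N to 7.6 N at 7.5 mm: there is a solid stop, and the force shoots up. The pin clears the ear 1 mm before the stop.
- fork: Loose forked tool, 104 mm long, 0.11 kg, upright in the stand, tines down. Origin: midway between the tine tips; z up the handle. Two steel tines side by side in x, 20 mm over both, 4 mm thick in y; slot between them 9 mm wide (13 mm in the lowest 3 mm), 18 mm deep. Blade 20 x 4 mm to z 34; handle 24 (x) by 20 mm (y) from z 34 to 104, its flat underside the shoulder it rests on.
- fork_tip (a point): Midway between the tips of the fork's tines; axes as the fork's.
- fork_grip (a point): Centre line of the fork's handle, 64 mm above the tips.
- stand: Fixed wooden block 80 x 70 x 50 mm. Origin: centre of underside. A slot in its top, 26 mm (x) by 11 mm (y), 42 mm deep, takes the fork's blade; the handle's shoulder rests on the top, the tips then 16 mm above the stand's underside. Fork and stand axes agree at the start.
- stand_slot (a point): Centre of the slot's mouth on the stand's top; axes as the stand's.
- tray: Fixed aluminium wash tray, 330 (x) by 240 (y) by 25 mm high, walls and floor 3 mm. Origin: centre of underside. Its inside, 324 x 234 mm, takes the lid flat with the lid's axes roughly along the tray's.
- cake: Bystander: round cake on a gold board 130 mm across, 65 mm high. Origin: centre of underside.
- ticket: Bystander: clear stand with a blank white card, foot 40 x 90 mm, 58 mm high. Origin: centre of underside.
- pot: Bystander: white china pot 72 mm across, 75 mm high, with thin steel picks to 125 mm. Origin: centre of underside.
Not all that is in view belongs to the job. What is shaped like the stand but yellow is not meant.

How it is judged (in metres and radians):
On the way, in this order (a step that is already met when the one before it is completed fails the run):
1. the fork holds the spring bar pressed 6 mm or more into the tube, still in line with its ear (contact force between fork and bar above 2 N and y of bar_tip in the frame of lid above -0.091 m and x of bar_tip in the frame of case between 0.08 and 0.092 m and z of bar_tip in the frame of case between 0.094 and 0.106 m), for 0.1 s.
2. the sprung end of the hinge has come out past its ear, at least 10 mm out of line with the hole ((x of bar_tip in the frame of case above 0.096 m or x of bar_tip in the frame of case below 0.076 m or z of bar_tip in the frame of case above 0.11 m)), for 0.2 s.
At the end, for the whole second after the job is handed in: Lid flat and right way up on the tray floor (underside within 7 mm of the tray underside, tilt under 3.4 deg, centre within 100 x 60 mm of the tray centre); fork standing in its slot (tips within 8 mm of the slot centre, 10 to 20 mm above the stand underside, tilt under 7 deg); both at rest (x of lid in the frame of tray between -0.1 and 0.1 m and y of lid in the frame of tray between -0.06 and 0.06 m and z of lid in the frame of tray between 0 and 0.007 m and angle between lid's own z axis and vertical below 0.06 rad and linear speed of each of lid, fork below 0.02 m/s and horizontal distance between fork_tip and stand_slot below 0.008 m and angle between fork's own z axis and vertical below 0.12 rad and z of fork_tip in the frame of stand between 0.01 and 0.02 m); the robot touches nothing.
It fails at once if the fork presses on the spring bar with more than 13 N (contact force between fork and bar above 13 N).
It fails at once if the fork, or the bar's pin, is forced against the box or its ears with more than 13 N (contact force between any of fork, bar and case above 13 N).
It fails at once if the lid is wrenched or dropped against the box or its ears with more than 60 N (contact force between lid and case above 60 N).
It fails at once if the lid is dropped (falling faster than 0.5 m/s with no finger on it) (linear speed of lid above 0.5 m/s and contact force between the fingers and lid below 0.1 N).
It fails at once if the cake, the ticket stand or the pot is moved more than 15 mm (distance of any of cake, ticket, pot from where it was at the start of the episode above 0.015 m).
It also fails if it takes over 72 s, if anything falls off the work surface, if the arm or the gripper's body presses on something with over 40 N, if the wrist force passes 120 N, or if a joint passes its speed limit or range.

### The arm

A 6-joint arm with a two-finger parallel gripper is mounted at the origin on the work surface. World frame = base frame: x ahead of the robot, y to its left, z up, the work surface at z = 0. Lengths are in mm, angles in rad, forces in N, time in s.
With the tool pointing down it reaches from about 350 to 1000 mm from the base axis. Payload 7.1 kg.
Tool frame: the origin (TCP) lies at the centre of the arm's flange, where the gripper is bolted on; the fingertips stand 173 mm ahead of it and the grasp point (between the pads) lies 155 mm ahead of it (arm.hold_point_z is the z of the grasp point in the tool frame, in mm); z points along the fingers, y is the line along which they close (so a half turn about z gives the same grasp; the last joint's range is limited). The gripper opens to 85 mm and grips with 20 to 120 N. Pads are 22 mm wide; open, the fingers measure 114 mm over their backs; the gripper's body (76 mm by 85 mm) begins 54 mm behind the grasp point. The pads swing forward as they close: fully open they stand 13 mm farther back than shut.
Start: joints at [-1.204, 0.423, 1.63, -0, 1.089, -0.019], TCP at [235.204, -579.038, 404.719] pointing down, gripper open.
Joint ranges: [-3, 3], [-0.9, 2.11], [0.09, 2.58], [-1.31, 4.45], [0.11, 2.69], [-2.54, 2.54]. Speed limits (rad/s): [2.39, 2.39, 3.01, 3.14, 3.14, 3.14].

### API

Orientations are given as a unit quaternion [x, y, z, w].
In Python, from station import arm gives the robot as it stands. The module is installed in compiled form; this text tells all that it offers.
- The arm moves only by the tool step_arm, never from a script. Its argument "series" is a list of rows, each an object of numbers: "dx", "dy", "dz": the shift along the tool's x, y, z in mm; "yaw": the turn about the tool's z in rad. In form: [{"dx": .., "dy": .., "dz": .., "yaw": ..}, ...]. A call has exactly 5 rows; each row shifts and turns the commanded pose from where the row before left it, along the tool's axes as they then stand; what a row does not reach is not made up. A row lasts 1/8 s, in which the tool goes at most 62.5 mm and 10.7 degrees, less where a joint would pass 70% of its speed; a pose out of reach is approached as far as the arm can. A call with a gripper value outside its range is refused whole. "gripper" is the closure, from 0 (fully open) to 1 (shut), set as the call begins (left out, the last holds). The fingers move at their own pace and stop on an object; the grip force is fixed at half the most. Time passes only in rows, so rows that do not move let the fingers close, or fill a call up. It gives the time, the measured TCP pose, the force, the opening and the grip force at its end, in the units of the state.
- arm.state(): the state, without advancing time (a new reading comes with each control period).
- arm.grab_frame(name): name is "scene" or "top"; returns a dict with "frame" (400x640x3 uint8, red, green, blue), "mtx" (3x3 intrinsics, pixels), "dist_coeffs" ([k1, k2, p1, p2, k3] as OpenCV has them; the pictures are not rectified), "position" and "rotation" of the camera in the world. Camera axes: x right, y up, looking along -z (the intrinsics and any distortion apply to the point x, -y, -z); pixel columns grow to the right and rows downward; lengths in mm; the calibration is good to about 2 mm. A picture is of the moment at which its call begins. There is no depth.
- arm.job_done(): hands the job in; it is judged then, once.
The state is a dict: "time": time; "joints": joint angles; "qvel": joint speeds; "joint_efforts": joint torques, N m; "tool_pos": TCP position; "tool_rot": TCP orientation; "wrist_force": force on the tool from outside, world axes, zero at the start; "ft_torque": the same for the moment, N m; "opening": opening from 0.0 (shut) to 1.0 (fully open); "grasp_force": force on a finger pad.
Only numpy, scipy, OpenCV 4.12 (cv2) and the standard library are available. Lean on these libraries where they do the work, as an engineer would, in place of code of your own. Each camera call takes 0.05 s, during which the arm holds its last target. There are 200 camera calls.

## Working session

There is one attempt and no reset: what is moved stays moved. The work goes in short steps, Python scripts to look and compute and a tool call to move; the robot and the scene stay as the last step left them, time stands still between calls to the robot, and variables do not carry over. Pictures are saved under pics/ and viewed, at most 12 in all, crops included, and the job is handed in when it is done.

Besides the shell and the picture viewer there is one more tool, called after "Emit:" as a command line: name --argument value ..., lists and objects as JSON in quotes. step_arm: Moves the arm, as the interface text tells. Its arguments: {"type":"object","properties":{"series":{"type":"array","items":{"type":"object","properties":{"dx":{"type":"number"},"dy":{"type":"number"},"dz":{"type":"number"},"yaw":{"type":"number"}}}},"gripper":{"type":"number"}},"required":["series"]}

```bash
mkdir -p pics; ls; python3 - <<'E'
from station import arm
import cv2,json
for n in("scene","top"):
    f=arm.grab_frame(n); cv2.imwrite(f"pics/{n}0.png",f["frame"][:,:,::-1]); 
    print(n,f["mtx"],f["dist_coeffs"],f["position"],f["rotation"])
s=arm.state();print(s)
E
```

```text
pics
scene [[450.69256983   0.         319.13544052]
 [  0.         450.69256983 199.94315672]
 [  0.           0.           1.        ]] [-0.0985907  0.         0.         0.         0.       ] [1151.07419596  849.09606324  847.19368117] [0.13062047 0.4063585  0.85611979 0.2913245 ]
top [[413.44241457   0.         321.15312642]
 [  0.         413.44241457 198.1590444 ]
 [  0.           0.           1.        ]] [-0.092396  0.        0.        0.        0.      ] [ 477.00259963  128.07808819 1192.68793591] [-0.04151997  0.0410372   0.71134649 -0.70041289]
{'time': 0.1, 'joints': array([-1.20404921e+00,  4.23776242e-01,  1.63058785e+00,  3.92229729e-06,
        1.08859318e+00, -1.90230195e-02]), 'qvel': array([-0.00032474, -0.00351894, -0.0013211 ,  0.00105502,  0.0001212 ,
        0.00211781]), 'joint_efforts': array([-5.55446568e-04, -5.58428192e+01, -2.82447553e+01, -9.64105425e-05,
        3.02457440e-03, -2.15396614e-05]), 'tool_pos': array([ 235.09475325, -578.83806998,  404.02598616]), 'tool_rot': array([ 9.81455224e-01,  1.91690317e-01, -1.16320123e-04, -6.72322694e-04]), 'wrist_force': array([-0.42696982,  0.49376539, -0.29875569]), 'ft_torque': array([0.0305314 , 0.00953457, 0.01179197]), 'grasp_force': 0.0, 'opening': 1.000168574017299}
```

View pics/top0.png

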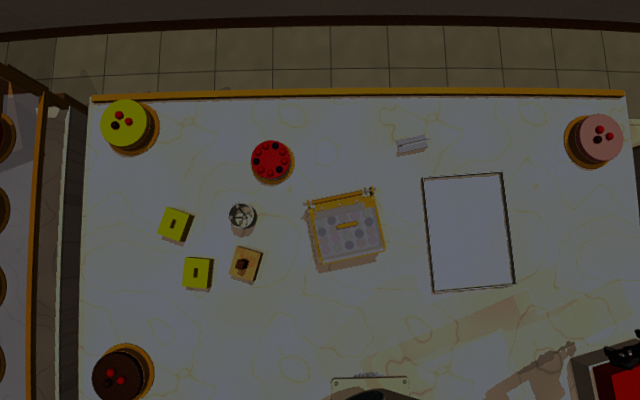

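View pics/scene0.png

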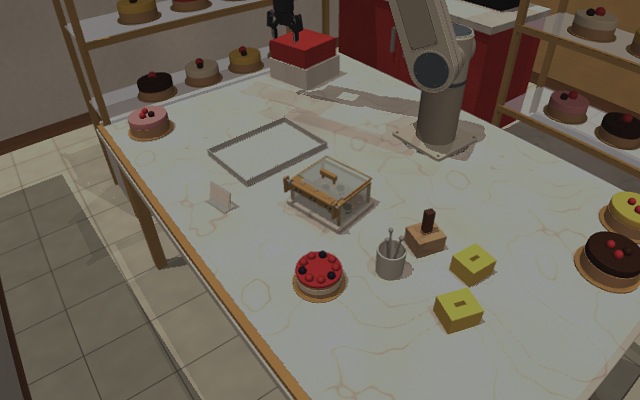

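The top view shows the box at about (345,230) with its hinge along the upper edge. The stand with the fork is at (245,263), the tray at (468,232), the pot at (242,215), the cake at (271,160) and the ticket at (411,145). The yellow blocks are decoys. I'll zoom in next.

```bash
python3 - <<'E'
import cv2
a=cv2.imread("pics/top0.png"); b=cv2.imread("pics/scene0.png")
def crop(im,x,y,w,h,s,n):
    c=cv2.resize(im[y:y+h,x:x+w],None,fx=s,fy=s,interpolation=cv2.INTER_CUBIC)
    c=cv2.convertScaleAbs(c,alpha=1.6)
    for i in range(0,w,10):
        cv2.line(c,(i*s,0),(i*s,6 if i%50 else 14),(0,255,0),1)
        if (x+i)%20==0: cv2.putText(c,str(x+i),(i*s,24),0,.4,(0,255,0),1)
    for i in range(0,h,10):
        cv2.line(c,(0,i*s),(6,i*s),(0,255,0),1)
        if (y+i)%20==0:cv2.putText(c,str(y+i),(8,i*s+4),0,.4,(0,255,0),1)
    cv2.imwrite(n,c)
crop(a,220,180,180,100,4,"pics/t1.png")
crop(b,270,140,190,130,4,"pics/s1.png")
E
```

```text
(no output)
```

View pics/t1.png

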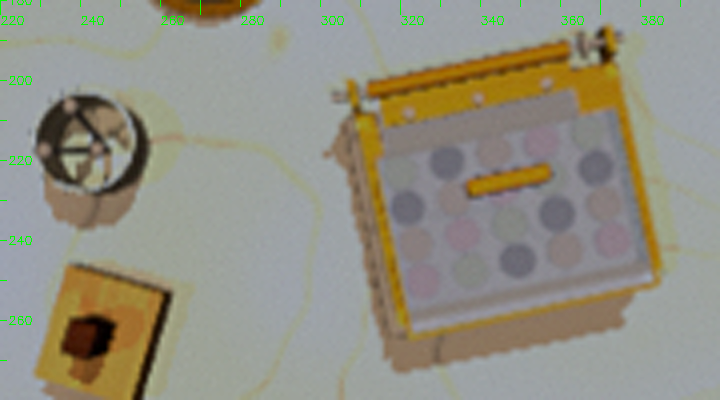

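View pics/s1.png

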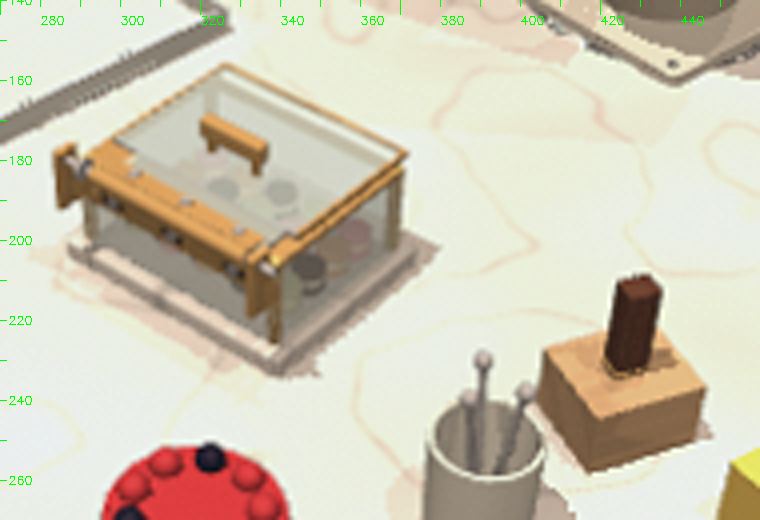

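```bash
cat > h.py <<'E'
import numpy as np,cv2
from scipy.spatial.transform import Rotation as R
from scipy.optimize import least_squares
C={"scene":(450.69256983,319.13544052,199.94315672,-0.0985907,[1151.07419596,849.09606324,847.19368117],[0.13062047,0.4063585,0.85611979,0.2913245]),
"top":(413.44241457,321.15312642,198.1590444,-0.092396,[477.00259963,128.07808819,1192.68793591],[-0.04151997,0.0410372,0.71134649,-0.70041289])}
def proj(c,P):
    f,cx,cy,k,p,q=C[c]; M=np.diag([1,-1,-1])@R.from_quat(q).as_matrix().T
    X=np.atleast_2d(P).astype(float)
    return cv2.projectPoints(X,cv2.Rodrigues(M)[0],-M@np.array(p),np.array([[f,0,cx],[0,f,cy],[0,0,1]]),np.array([k,0,0,0,0]))[0].reshape(-1,2)
def world(pose,P):
    x,y,a=pose; P=np.atleast_2d(P).astype(float); c,s=np.cos(a),np.sin(a)
    return np.c_[x+c*P[:,0]-s*P[:,1],y+s*P[:,0]+c*P[:,1],P[:,2]]
def fit(obs,x0):
    """obs: (cam,(u,v),(local xyz))"""
    def r(p): return np.concatenate([proj(c,world(p,l))[0]-uv for c,uv,l in obs])
    s=least_squares(r,x0,loss="soft_l1",x_scale=[10,10,.1]); return s.x,r(s.x).reshape(-1,2)
def pix(c,uv,z):
    "world xy of a pixel at height z"
    return least_squares(lambda q:proj(c,[q[0],q[1],z])[0]-uv,[550,100]).x
def tri(uvt,uvs):
    s=least_squares(lambda q:np.r_[proj("top",q)[0]-uvt,proj("scene",q)[0]-uvs],[550,100,80]);return s.x,s.fun
E
cat > loc.py <<'E'
from h import *
np.set_printoptions(precision=2,suppress=True)
T=lambda u,v:("top",(220+u/4,180+v/4)); S=lambda u,v:("scene",(270+u/4,140+v/4))
o=lambda t,l:(t[0],t[1],l)
case=[o(T(510,180),(8,0,123)),o(T(368,89),(86,78,106)),o(T(570,48),(86,-59,106)),
 o(S(277,375),(80,100,0)),o(S(68,252),(80,-100,0)),o(S(436,250),(-80,100,0)),
 o(S(225,63),(-80,-84,95)),o(S(408,153),(-80,84,95)),o(S(234,136),(8,0,123))]
p,r=fit(case,[530,60,.2]);print("case",p);print(r)
stand=[o(T(68,265),(40,35,50)),o(T(163,291),(40,-35,50)),o(T(37,375),(-40,35,50)),o(T(88,338),(0,0,120)),
 o(S(545,350),(40,-35,50)),o(S(600,418),(40,35,50)),o(S(706,388),(-40,35,50)),o(S(590,473),(40,35,0)),o(S(637,282),(0,0,120))]
p,r=fit(stand,[450,300,-.27]);print("stand",p);print(r)
tray=[("top",(421,178),(165,120,25)),("top",(502,173),(165,-120,25)),("top",(515,284),(-165,-120,25)),("top",(433,292),(-165,120,25)),
 ("scene",(207,152),(165,-120,25)),("scene",(287,119),(-165,-120,25)),("scene",(327,146),(-165,120,25))]
p,r=fit(tray,[470,-300,.0]);print("tray",p);print(r)
E
python3 loc.py
```

```text
case [523.67  59.77   0.19]
[[-0.2   0.02]
 [-0.19  0.29]
 [-0.12 -0.02]
 [-0.04  0.55]
 [-0.13  0.27]
 [-4.58  2.96]
 [ 0.43 -0.59]
 [-0.01 -1.17]
 [ 0.18 -2.6 ]]
stand [433.97 341.02  -0.27]
[[-0.76 -0.24]
 [-0.16 -0.3 ]
 [-0.7   0.53]
 [-2.45 -0.05]
 [-0.92 -0.94]
 [-0.45 -0.33]
 [-0.06 -1.58]
 [-0.52 -0.25]
 [ 0.37 -0.16]]
tray [ 515.85 -290.15    0.06]
[[ 0.12 -1.95]
 [-0.34 -2.65]
 [-0.07  0.52]
 [-0.49  0.15]
 [ 0.74 -3.03]
 [-1.5  -2.48]
 [ 1.14 -3.84]]
```

```bash
cat > plan.py <<'E'
# usage: plan.py x y z theta n [x y z theta n ...]   (theta = world angle of tool x); prints rounded rows
import sys,json,numpy as np
from station import arm
from scipy.spatial.transform import Rotation as R
s=arm.state(); M=R.from_quat(s["tool_rot"]).as_matrix()
p=np.array(s["tool_pos"]); th=np.arctan2(M[1,0],M[0,0]); print("now",p.round(1),round(th,4),"F",s["wrist_force"].round(1),"t",round(s["time"],2))
v=list(map(float,sys.argv[1:])); rows=[]
for i in range(0,len(v),5):
    tgt=np.array(v[i:i+3]); tt=v[i+3]; n=int(v[i+4])
    tt=th+(tt-th+np.pi)%(2*np.pi)-np.pi if len(sys.argv)<0 else tt
    for k in range(n,0,-1):
        d=(tgt-p)/k; c,sn=np.cos(th),np.sin(th)
        loc=np.round([d[0]*c+d[1]*sn,d[0]*sn-d[1]*c,-d[2]],1 if n<=3 else 0)
        y=round(-(tt-th)/k,3 if k==1 else 2)
        p=p+[loc[0]*c+loc[1]*sn,loc[0]*sn-loc[1]*c,-loc[2]]; th-=y
        rows.append(dict(dx=float(loc[0]),dy=float(loc[1]),dz=float(loc[2]),yaw=y))
while len(rows)%5: rows.append(dict(dx=0,dy=0,dz=0,yaw=0))
for i in range(0,len(rows),5): print(json.dumps(rows[i:i+5]).replace('.0,',',').replace('"',''))
E
python3 plan.py 560 -100 400 1.6 10 434 341 330 2.87 10
```

```text
now [ 235.1 -578.8  404. ] 0.3858 F [-0.4  0.5 -0.3] t 0.1
[{dx: 48, dy: -32, dz: 0, yaw: -0.12}, {dx: 52, dy: -26, dz: 0, yaw: -0.12}, {dx: 54, dy: -20, dz: 1, yaw: -0.12}, {dx: 56, dy: -13, dz: 0, yaw: -0.12}, {dx: 58, dy: -6, dz: 1, yaw: -0.12}]
[{dx: 58, dy: 1, dz: 0, yaw: -0.12}, {dx: 57, dy: 7, dz: 1, yaw: -0.12}, {dx: 56, dy: 14, dz: 0, yaw: -0.12}, {dx: 54, dy: 21, dz: 1, yaw: -0.13}, {dx: 51, dy: 28, dz: 0, yaw: -0.124}]
[{dx: 44, dy: -11, dz: 7, yaw: -0.13}, {dx: 46, dy: -5, dz: 7, yaw: -0.13}, {dx: 46, dy: 0, dz: 7, yaw: -0.13}, {dx: 45, dy: 6, dz: 7, yaw: -0.13}, {dx: 44, dy: 12, dz: 7, yaw: -0.13}]
[{dx: 42, dy: 18, dz: 7, yaw: -0.12}, {dx: 40, dy: 23, dz: 7, yaw: -0.13}, {dx: 37, dy: 28, dz: 7, yaw: -0.12}, {dx: 33, dy: 32, dz: 7, yaw: -0.13}, {dx: 28, dy: 36, dz: 7, yaw: -0.12}]
```

Emit:
step_arm --series '[{"dx":48,"dy":-32,"dz":0,"yaw":-0.12},{"dx":52,"dy":-26,"dz":0,"yaw":-0.12},{"dx":54,"dy":-20,"dz":1,"yaw":-0.12},{"dx":56,"dy":-13,"dz":0,"yaw":-0.12},{"dx":58,"dy":-6,"dz":1,"yaw":-0.12}]' --gripper 0

```text
time: 0.72
tool_pos: [398.6, -338.3, 402.6]
tool_rot: [0.88, 0.475, -0.0, -0.0]
wrist_force: [0.5, 0.1, 0.2]
opening: 1.0
grasp_force: 0.0
```

Emit:
step_arm --series '[{"dx":58,"dy":1,"dz":0,"yaw":-0.12},{"dx":57,"dy":7,"dz":1,"yaw":-0.12},{"dx":56,"dy":14,"dz":0,"yaw":-0.12},{"dx":54,"dy":21,"dz":1,"yaw":-0.13},{"dx":51,"dy":28,"dz":0,"yaw":-0.124}]'

```text
time: 1.35
tool_pos: [560.6, -98.5, 400.5]
tool_rot: [0.695, 0.719, -0.0, -0.0]
wrist_force: [0.6, -0.6, 0.4]
opening: 0.998
grasp_force: 0.0
```

Emit:
step_arm --series '[{"dx":44,"dy":-11,"dz":7,"yaw":-0.13},{"dx":46,"dy":-5,"dz":7,"yaw":-0.13},{"dx":46,"dy":0,"dz":7,"yaw":-0.13},{"dx":45,"dy":6,"dz":7,"yaw":-0.13},{"dx":44,"dy":12,"dz":7,"yaw":-0.13}]'

```text
time: 1.98
tool_pos: [496.1, 120.7, 365.3]
tool_rot: [0.429, 0.903, -0.0, -0.0]
wrist_force: [0.5, -0.4, -0.8]
opening: 1.003
grasp_force: 0.0
```

Emit:
step_arm --series '[{"dx":42,"dy":18,"dz":7,"yaw":-0.12},{"dx":40,"dy":23,"dz":7,"yaw":-0.13},{"dx":37,"dy":28,"dz":7,"yaw":-0.12},{"dx":33,"dy":32,"dz":7,"yaw":-0.13},{"dx":28,"dy":36,"dz":7,"yaw":-0.12}]'

```text
time: 2.6
tool_pos: [433.4, 341.9, 330.3]
tool_rot: [0.133, 0.991, -0.0, -0.0]
wrist_force: [0.5, 0.6, 1.4]
opening: 1.001
grasp_force: 0.0
```

Emit:
step_arm --series '[{"dx":0,"dy":0,"dz":30,"yaw":0},{"dx":0,"dy":0,"dz":30,"yaw":0},{"dx":0,"dy":0,"dz":25,"yaw":0},{"dx":0,"dy":0,"dz":10,"yaw":0},{"dx":0,"dy":0,"dz":0,"yaw":0}]'

```text
time: 3.22
tool_pos: [434.0, 340.4, 235.3]
tool_rot: [0.135, 0.991, -0.0, -0.0]
wrist_force: [0.2, -0.2, -0.1]
opening: 1.002
grasp_force: 0.0
```

Emit:
step_arm --series '[{"dx":0,"dy":0,"dz":0,"yaw":0},{"dx":0,"dy":0,"dz":0,"yaw":0},{"dx":0,"dy":0,"dz":0,"yaw":0},{"dx":0,"dy":0,"dz":0,"yaw":0},{"dx":0,"dy":0,"dz":0,"yaw":0}]' --gripper 1

```text
time: 3.85
tool_pos: [434.3, 340.7, 236.3]
tool_rot: [0.135, 0.991, 0.0, 0.0]
wrist_force: [-0.9, -0.0, 5.2]
opening: 0.221
grasp_force: 58.6
```

```bash
python3 - <<'E'
from station import arm
import cv2
f=arm.grab_frame("scene"); cv2.imwrite("pics/scene1.png",f["frame"][:,:,::-1])
s=arm.state(); print(s["tool_pos"],s["opening"],s["grasp_force"],s["wrist_force"],s["ft_torque"])
E
```

```text
[434.28001878 340.66064278 236.30002807] 0.22854954824712923 58.571417927742004 [ 0.00831454 -0.64654846  4.45308624] [-0.12971424  0.15628995 -0.00822287]
```

```bash
python3 - <<'E'
from h import *
pose=[523.67,59.77,.19]
out=[]
for n,(x,y) in {"top":(350,172),"scene":(278,165)}.items():
    w,h=(40,34);s=16 if 0 else 14
    im=cv2.imread(f"pics/{n}0.png")[y:y+h,x:x+w]
    c=cv2.convertScaleAbs(cv2.resize(im,None,fx=s,fy=s,interpolation=cv2.INTER_CUBIC),alpha=1.6 if n=="top" else 1)
    for yy in range(-105,-55,5):
        for dz in (100,):
            q=proj(n,world(pose,(86,yy,dz)))[0]; u=((q-[x,y]+.5)*s).astype(int)
            off=np.array([0,-70]) if n=="top" else np.array([0,-60])
            cv2.line(c,tuple(u),tuple(u+off//(1 if yy%10==0 else 2)),(0,255,0),1)
            if yy%10==0: cv2.putText(c,str(yy),tuple(u+off),0,.4,(0,0,255),1)
    out.append(c[:, :400*1] if 0 else c)
cv2.imwrite("pics/z1.png",cv2.resize(np.hstack(out),(800,340),interpolation=cv2.INTER_AREA))
E
```

```text
(no output)
```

View pics/z1.png

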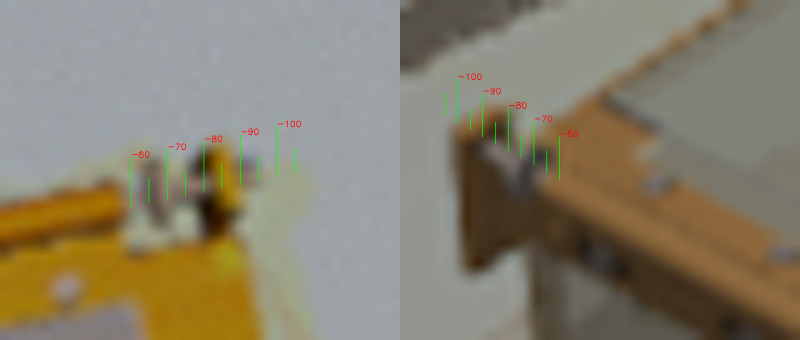

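Emit:
step_arm --series '[{"dx":0,"dy":0,"dz":-10,"yaw":0},{"dx":0,"dy":0,"dz":-25,"yaw":0},{"dx":0,"dy":0,"dz":-40,"yaw":0},{"dx":0,"dy":0,"dz":-50,"yaw":0},{"dx":0,"dy":0,"dz":-30,"yaw":0}]'

```text
time: 4.53
tool_pos: [434.2, 340.6, 393.6]
tool_rot: [0.135, 0.991, 0.001, 0.001]
wrist_force: [0.7, 0.5, 0.4]
opening: 0.222
grasp_force: 59.5
```

The zoom shows the sprung end: tube end at y≈-57.5, collar about -65.5 to -69.5, ear about -82.5 to -88.5, pin tip about -95. The bare pin is centred near case y -76. I'll refine the hinge line by its edge in the top picture and plan the hover.

```bash
python3 - <<'E'
from h import *
im=cv2.imread("pics/top0.png").astype(float); pose=[523.67,59.77,.19]
sat=im[:,:,2]-im[:,:,0]   # red-blue: golden strong
from scipy.ndimage import map_coordinates as mc
L=[]
for y in range(-50,72,4):
    xs=np.arange(70,115,.5); q=proj("top",world(pose,np.c_[xs,np.full_like(xs,y),np.full_like(xs,100)]))
    v=mc(sat,[q[:,1],q[:,0]],order=1); k=np.where(xs>84)[0]; hi=v[(xs>82)&(xs<90)].max(); lo=np.median(v[-16:])
    m=(hi+lo)/2; j=[i for i in k[:-1] if v[i]>=m>v[i+1]]
    if j: i=j[-1]; L.append((y,xs[i]+.5*(v[i]-m)/(v[i]-v[i+1])))
L=np.array(L);print(L.T.round(1)); print(np.polyfit(L[:,0],L[:,1],1))
# expected silhouette of tube at +x side
P=world(pose,(86,0,100))[0]; cam=np.array(C["top"][4]); d=P-cam; xax=np.array([np.cos(.19),np.sin(.19),0])
dx=d@xax; dz=d[2]; D=np.hypot(dx,dz); n=np.array([-dz,dx])/D  # normal in (x,z)
n=n if n[0]>0 else -n
sx,sz=86+6*n[0],100+6*n[1]; print("sil at z=100 plane:",sx+(100-sz)*dx/dz)
E
python3 plan.py 622.5 1.4 392 3.332 8 622.5 1.4 340 3.332 2
```

```text
[[-50.  -46.  -42.  -38.  -34.  -30.  -26.  -22.  -18.  -14.  -10.   -6.
   -2.    2.    6.   10.   14.   18.   22.   26.   30.   34.   38.   42.
   46.   50.   54.   58.   62.   66.   70. ]
 [ 93.2  93.7  93.5  93.1  93.3  93.1  92.9  93.   93.   92.9  93.   93.1
   92.8  92.9  93.2  92.8  92.8  93.   93.   92.8  92.8  92.9  92.7  92.9
   93.   92.6  92.7  92.8  92.9  92.7  92.6]]
[-4.95148327e-03  9.30051834e+01]
sil at z=100 plane: 92.03543311793227
now [434.2 340.6 393.6] 2.8698 F [0.7 0.5 0.4] t 4.53
[{dx: -34, dy: -35, dz: 0, yaw: -0.06}, {dx: -32, dy: -36, dz: 0, yaw: -0.06}, {dx: -30, dy: -38, dz: 0, yaw: -0.06}, {dx: -27, dy: -40, dz: 0, yaw: -0.06}, {dx: -25, dy: -42, dz: 0, yaw: -0.06}]
[{dx: -22, dy: -43, dz: 1, yaw: -0.05}, {dx: -20, dy: -44, dz: 0, yaw: -0.06}, {dx: -18, dy: -45, dz: 1, yaw: -0.052}, {dx: 0.1, dy: -0.2, dz: 25.8, yaw: -0.0}, {dx: 0.2, dy: -0.3, dz: 25.8, yaw: -0.0}]
```

Emit:
step_arm --series '[{"dx":-34,"dy":-35,"dz":0,"yaw":-0.06},{"dx":-32,"dy":-36,"dz":0,"yaw":-0.06},{"dx":-30,"dy":-38,"dz":0,"yaw":-0.06},{"dx":-28,"dy":-40,"dz":0,"yaw":-0.06},{"dx":-26,"dy":-42,"dz":0,"yaw":-0.06}]'

```text
time: 5.15
tool_pos: [554.4, 127.0, 391.1]
tool_rot: [-0.015, 1.0, 0.0, 0.0]
wrist_force: [0.3, 1.0, -1.0]
opening: 0.226
grasp_force: 59.4
```

Emit:
step_arm --series '[{"dx":-22,"dy":-43,"dz":1,"yaw":-0.05},{"dx":-20,"dy":-44,"dz":0,"yaw":-0.06},{"dx":-18,"dy":-45,"dz":1,"yaw":-0.057},{"dx":0,"dy":0,"dz":25,"yaw":0},{"dx":0,"dy":0,"dz":25,"yaw":0}]'

```text
time: 5.78
tool_pos: [624.6, 0.8, 338.5]
tool_rot: [-0.097, 0.995, -0.0, 0.0]
wrist_force: [0.0, 0.2, -0.7]
opening: 0.224
grasp_force: 59.6
```

```bash
python3 plan.py 623.8 1.7 340 3.337 1; python3 - <<'E'
from station import arm
from h import *
s=arm.state();p=np.array(s["tool_pos"]);M=R.from_quat(s["tool_rot"]).as_matrix();th=np.arctan2(M[1,0],M[0,0])
print(p,th)
out=[]
for n,(x,y,w,h) in {"top":(340,150,60,60),"scene":(265,120,60,80)}.items():
    s=6 if n=="top" else 8
    im=np.ascontiguousarray(arm.grab_frame(n)["frame"][:,:,::-1]);cv2.imwrite(f"pics/{n}2.png",im)
    c=cv2.resize(im[y:y+h,x:x+w],None,fx=8,fy=8,interpolation=cv2.INTER_CUBIC)[:480]
    tip=[p[0],p[1],p[2]-220.3]
    f=lambda l:tuple(((proj(n,world([p[0],p[1],th],l))[0]-[x,y]+.5)*8).astype(int))
    z0=tip[2]
    for a in(-10,-4.5,4.5,10): cv2.line(c,f((a,0,z0)),f((a,0,z0+18)),(0,255,0),1)
    pp=[523.67,59.77,.19]
    g=lambda l:tuple(((proj(n,world([524.7,59.97,.195],l))[0]-[x,y]+.5)*8).astype(int))
    for yy in(-100,-90,-80,-70,-60): cv2.circle(c,g((86,yy,100)),2,(255,0,255),-1)
    out.append(c)
cv2.imwrite("pics/z2.png",cv2.resize(np.hstack(out),(800,400)) if 0 else np.hstack(out)[:, :800*2][:480])
E
```

```text
now [624.6   0.8 338.5] -2.9479 F [ 0.   0.2 -0.7] t 5.78
[{dx: 0.6, dy: 1.1, dz: -1.5, yaw: -6.285}, {dx: 0, dy: 0, dz: 0, yaw: 0}, {dx: 0, dy: 0, dz: 0, yaw: 0}, {dx: 0, dy: 0, dz: 0, yaw: 0}, {dx: 0, dy: 0, dz: 0, yaw: 0}]
[624.62716691   0.77383518 338.49820488] -2.9478571973984025
```

View pics/z2.png

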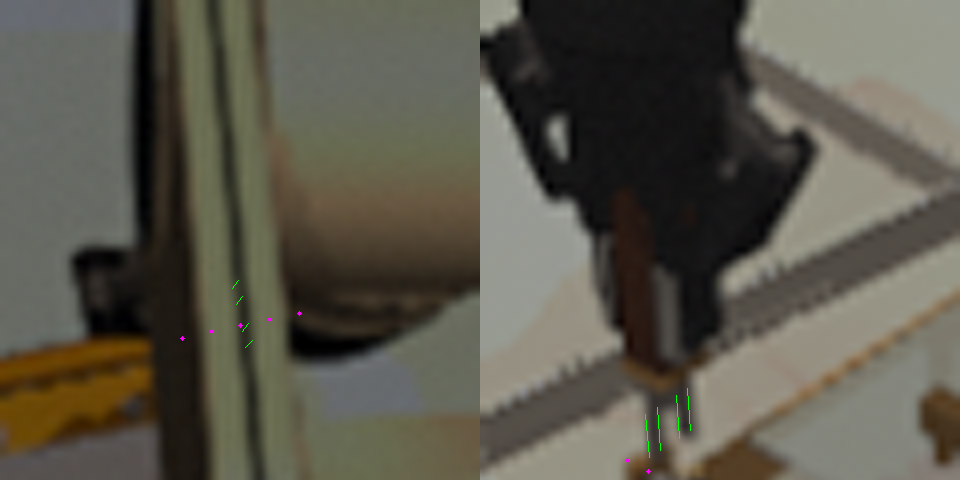

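The fork tines line up with my prediction in the scene view (left tine about (652,430), right tine about (690,410) in the crop). I'll go lower and look at the pin against the tines.

Emit:
step_arm --series '[{"dx":0.6,"dy":1.1,"dz":4,"yaw":0},{"dx":0,"dy":0,"dz":4,"yaw":0},{"dx":0,"dy":0,"dz":0,"yaw":0},{"dx":0,"dy":0,"dz":0,"yaw":0},{"dx":0,"dy":0,"dz":0,"yaw":0}]'

```text
time: 6.5
tool_pos: [623.9, 2.7, 331.1]
tool_rot: [-0.097, 0.995, -0.0, 0.0]
wrist_force: [0.2, -0.3, -1.4]
opening: 0.225
grasp_force: 59.6
```

```bash
cat > look.py <<'E'
import sys
from station import arm
from h import *
name,x,y,w,h,s,fork=sys.argv[1],*map(int,sys.argv[2:8])
st=arm.state();p=np.array(st["tool_pos"]);M=R.from_quat(st["tool_rot"]).as_matrix();th=np.arctan2(M[1,0],M[0,0])
print(p.round(2),round(th,4),st["wrist_force"].round(2),st["ft_torque"].round(3),st["opening"])
im=np.ascontiguousarray(arm.grab_frame("scene")["frame"][:,:,::-1])
c=cv2.resize(im[y:y+h,x:x+w],None,fx=s,fy=s,interpolation=cv2.INTER_CUBIC)
if fork: c2=c.copy()
f=lambda pose,l:tuple(((proj("scene",world(pose,l))[0]-[x,y]+.5)*s).astype(int))
if fork:
    z0=p[2]-220.3; t=[p[0],p[1],th]
    for a in(-10,-4.5,4.5,10): cv2.line(c2,f(t,(a,0,z0)),f(t,(a,0,z0+18)),(0,255,0),1)
    cs=[524.7,59.97,.195]
    for yy in(-100,-90,-80,-70,-60): cv2.circle(c2,f(cs,(86,yy,100)),2,(255,0,255),-1)
    c=np.hstack([c,c2])
print(c.shape); cv2.imwrite(f"pics/{name}.png",c)
E
python3 look.py z3 290 160 36 40 11 1
```

```text
[623.86   2.71 331.06] -2.9464 [ 0.2  -0.25 -1.38] [0.047 0.056 0.023] 0.22463340689939054
(440, 792, 3)
```

View pics/z3.png

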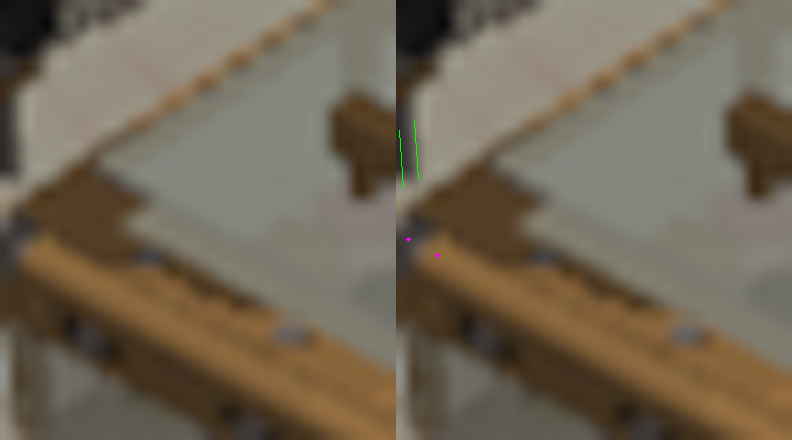

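```bash
python3 - <<'E'
from h import *
def loc(P,pose=(523.67,59.77,.19)):
    d=P[:2]-np.array(pose[:2]);a=pose[2];return np.array([d[0]*np.cos(a)+d[1]*np.sin(a),-d[0]*np.sin(a)+d[1]*np.cos(a),P[2]])
for n,t,s in [("tube",(361.7,192),(291.6,182.3)),("collar",(365.2,190.5),(290,182)),("ear",(372.1,187.5),(285.7,176.3))]:
    P,r=tri(t,s);print(n,P.round(1),loc(P).round(1),r.round(2))
# fit camera consistency: known rigid box points already; scene only pose vs top only pose
from importlib import reload
import loc as L
for c in("top","scene"):
    o=[k for k in L.case if k[0]==c and k[2]!=(-80,100,0)]
    p,r=fit(o,[530,60,.2]);print(c,p,r.ravel())
E
python3 look.py z4 274 156 36 40 11 1
```

```text
tube [622.2  17.6 101.5] [ 88.8 -60.  101.5] [ 0.7  -0.89  1.15  0.17]
collar [624.8   9.3  99.2] [ 89.7 -68.6  99.2] [ 0.19 -0.25  0.32  0.05]
ear [629.4  -6.7 111.9] [ 91.3 -85.3 111.9] [-0.2   0.25 -0.33 -0.05]
case [523.67  59.77   0.19]
[[-0.2   0.02]
 [-0.19  0.29]
 [-0.12 -0.02]
 [-0.04  0.55]
 [-0.13  0.27]
 [-4.58  2.96]
 [ 0.43 -0.59]
 [-0.01 -1.17]
 [ 0.18 -2.6 ]]
stand [433.97 341.02  -0.27]
[[-0.76 -0.24]
 [-0.16 -0.3 ]
 [-0.7   0.53]
 [-2.45 -0.05]
 [-0.92 -0.94]
 [-0.45 -0.33]
 [-0.06 -1.58]
 [-0.52 -0.25]
 [ 0.37 -0.16]]
tray [ 515.85 -290.15    0.06]
[[ 0.12 -1.95]
 [-0.34 -2.65]
 [-0.07  0.52]
 [-0.49  0.15]
 [ 0.74 -3.03]
 [-1.5  -2.48]
 [ 1.14 -3.84]]
top [523.85  59.53   0.19] [-0.1  -0.05 -0.    0.09  0.11 -0.03]
scene [525.34  61.53   0.19] [-0.21  1.18 -0.26  0.73  0.43 -0.14 -0.01 -0.6   0.09 -2.09]
[623.81   2.69 330.97] -2.9463 [-0.25  1.02 -1.3 ] [ 0.01  -0.024 -0.009] 0.2273551280618525
(440, 792, 3)
```

View pics/z4.png

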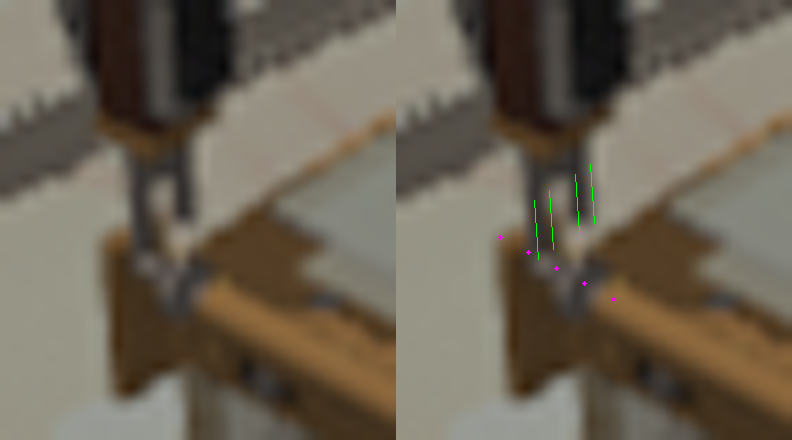

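The picture shows the tine tips at about (143,252) and (183,222), the bare pin from (150,262) to (170,278) and the collar at (183,290). The fork is about 1 mm too far to -x and is well placed between ear and collar. I'll correct that and lower in small steps, watching the force.

Emit:
step_arm --series '[{"dx":-1,"dy":0,"dz":3,"yaw":0},{"dx":0,"dy":0,"dz":3,"yaw":0},{"dx":0,"dy":0,"dz":1,"yaw":0},{"dx":0,"dy":0,"dz":0,"yaw":0},{"dx":0,"dy":0,"dz":0,"yaw":0}]'

```text
time: 7.22
tool_pos: [624.8, 2.9, 323.8]
tool_rot: [-0.097, 0.995, 0.0, 0.0]
wrist_force: [0.8, 0.5, -1.3]
opening: 0.224
grasp_force: 59.6
```

Emit:
step_arm --series '[{"dx":0,"dy":0,"dz":1,"yaw":0},{"dx":0,"dy":0,"dz":1,"yaw":0},{"dx":0,"dy":0,"dz":0,"yaw":0},{"dx":0,"dy":0,"dz":0,"yaw":0},{"dx":0,"dy":0,"dz":0,"yaw":0}]'

```text
time: 7.85
tool_pos: [624.8, 2.9, 321.8]
tool_rot: [-0.097, 0.995, 0.0, 0.0]
wrist_force: [-0.1, -0.7, -1.2]
opening: 0.227
grasp_force: 59.6
```

Emit:
step_arm --series '[{"dx":0,"dy":0,"dz":1,"yaw":0},{"dx":0,"dy":0,"dz":1,"yaw":0},{"dx":0,"dy":0,"dz":0,"yaw":0},{"dx":0,"dy":0,"dz":0,"yaw":0},{"dx":0,"dy":0,"dz":0,"yaw":0}]'

```text
time: 8.48
tool_pos: [624.8, 2.8, 319.7]
tool_rot: [-0.097, 0.995, -0.0, 0.0]
wrist_force: [0.0, -0.5, -1.2]
opening: 0.229
grasp_force: 59.6
```

Emit:
step_arm --series '[{"dx":0,"dy":0,"dz":1,"yaw":0},{"dx":0,"dy":0,"dz":0.5,"yaw":0},{"dx":0,"dy":0,"dz":0,"yaw":0},{"dx":0,"dy":0,"dz":0,"yaw":0},{"dx":0,"dy":0,"dz":0,"yaw":0}]'

```text
time: 9.1
tool_pos: [624.8, 2.9, 318.2]
tool_rot: [-0.097, 0.995, 0.0, 0.0]
wrist_force: [-0.8, 0.2, -1.9]
opening: 0.227
grasp_force: 59.6
```

Emit:
step_arm --series '[{"dx":0,"dy":0,"dz":1,"yaw":0},{"dx":0,"dy":0,"dz":1,"yaw":0},{"dx":0,"dy":0,"dz":0,"yaw":0},{"dx":0,"dy":0,"dz":0,"yaw":0},{"dx":0,"dy":0,"dz":0,"yaw":0}]'

```text
time: 9.72
tool_pos: [624.8, 2.9, 316.3]
tool_rot: [-0.097, 0.995, -0.0, 0.0]
wrist_force: [-0.7, 0.2, -1.3]
opening: 0.224
grasp_force: 59.6
```

Emit:
step_arm --series '[{"dx":0,"dy":0,"dz":1,"yaw":0},{"dx":0,"dy":0,"dz":1,"yaw":0},{"dx":0,"dy":0,"dz":0,"yaw":0},{"dx":0,"dy":0,"dz":0,"yaw":0},{"dx":0,"dy":0,"dz":0,"yaw":0}]'

```text
time: 10.35
tool_pos: [624.8, 2.9, 314.3]
tool_rot: [-0.097, 0.995, 0.0, 0.0]
wrist_force: [-0.9, 0.5, -1.9]
opening: 0.222
grasp_force: 59.6
```

Emit:
step_arm --series '[{"dx":0,"dy":0,"dz":1,"yaw":0},{"dx":0,"dy":0,"dz":1,"yaw":0},{"dx":0,"dy":0,"dz":1,"yaw":0},{"dx":0,"dy":0,"dz":0,"yaw":0},{"dx":0,"dy":0,"dz":0,"yaw":0}]'

```text
time: 10.98
tool_pos: [624.8, 2.9, 311.2]
tool_rot: [-0.097, 0.995, -0.0, -0.0]
wrist_force: [0.7, 0.4, -0.4]
opening: 0.223
grasp_force: 59.6
```

Emit:
step_arm --series '[{"dx":0,"dy":1,"dz":0,"yaw":0},{"dx":0,"dy":1,"dz":0,"yaw":0},{"dx":0,"dy":1,"dz":0,"yaw":0},{"dx":0,"dy":0,"dz":0,"yaw":0},{"dx":0,"dy":0,"dz":0,"yaw":0}]'

```text
time: 11.6
tool_pos: [624.2, 5.8, 311.2]
tool_rot: [-0.097, 0.995, -0.0, 0.0]
wrist_force: [0.5, -0.5, -1.4]
opening: 0.224
grasp_force: 59.6
```

Emit:
step_arm --series '[{"dx":0,"dy":1,"dz":0,"yaw":0},{"dx":0,"dy":1,"dz":0,"yaw":0},{"dx":0,"dy":1,"dz":0,"yaw":0},{"dx":0,"dy":0,"dz":0,"yaw":0},{"dx":0,"dy":0,"dz":0,"yaw":0}]'

```text
time: 12.22
tool_pos: [623.6, 8.8, 311.3]
tool_rot: [-0.097, 0.995, 0.0, 0.0]
wrist_force: [0.0, -1.7, -1.7]
opening: 0.23
grasp_force: 59.6
```

Emit:
step_arm --series '[{"dx":0,"dy":1,"dz":0,"yaw":0},{"dx":0,"dy":1,"dz":0,"yaw":0},{"dx":0,"dy":0,"dz":0,"yaw":0},{"dx":0,"dy":0,"dz":0,"yaw":0},{"dx":0,"dy":0,"dz":0,"yaw":0}]'

```text
time: 12.85
tool_pos: [623.2, 10.7, 311.3]
tool_rot: [-0.097, 0.995, 0.0, 0.0]
wrist_force: [0.2, -2.2, -0.8]
opening: 0.226
grasp_force: 59.6
```

Emit:
step_arm --series '[{"dx":0,"dy":1,"dz":0,"yaw":0},{"dx":0,"dy":0.5,"dz":0,"yaw":0},{"dx":0,"dy":0,"dz":0,"yaw":0},{"dx":0,"dy":0,"dz":0,"yaw":0},{"dx":0,"dy":0,"dz":0,"yaw":0}]'

```text
time: 13.48
tool_pos: [622.9, 12.2, 311.2]
tool_rot: [-0.097, 0.995, 0.0, 0.0]
wrist_force: [1.6, -1.5, -0.4]
opening: 0.228
grasp_force: 59.6
```

Emit:
step_arm --series '[{"dx":0,"dy":1,"dz":0,"yaw":0},{"dx":0,"dy":0.5,"dz":0,"yaw":0},{"dx":0,"dy":0,"dz":0,"yaw":0},{"dx":0,"dy":0,"dz":0,"yaw":0},{"dx":0,"dy":0,"dz":0,"yaw":0}]'

```text
time: 14.1
tool_pos: [622.7, 13.6, 311.3]
tool_rot: [-0.097, 0.995, -0.0, 0.0]
wrist_force: [2.2, -3.6, 0.0]
opening: 0.23
grasp_force: 59.6
```

Emit:
step_arm --series '[{"dx":0,"dy":0.5,"dz":0,"yaw":0},{"dx":0,"dy":0.5,"dz":0,"yaw":0},{"dx":0,"dy":0,"dz":0,"yaw":0},{"dx":0,"dy":0,"dz":0,"yaw":0},{"dx":0,"dy":0,"dz":0,"yaw":0}]'

```text
time: 14.72
tool_pos: [622.5, 14.4, 311.3]
tool_rot: [-0.097, 0.995, -0.0, 0.0]
wrist_force: [1.4, -4.4, -0.3]
opening: 0.23
grasp_force: 59.6
```

Emit:
step_arm --series '[{"dx":0,"dy":0.5,"dz":0,"yaw":0},{"dx":0,"dy":0.5,"dz":0,"yaw":0},{"dx":0,"dy":0,"dz":0,"yaw":0},{"dx":0,"dy":0,"dz":0,"yaw":0},{"dx":0,"dy":0,"dz":0,"yaw":0}]'

```text
time: 15.35
tool_pos: [622.3, 15.3, 311.3]
tool_rot: [-0.097, 0.995, -0.0, 0.0]
wrist_force: [1.7, -5.9, 0.3]
opening: 0.226
grasp_force: 59.6
```

Emit:
step_arm --series '[{"dx":0,"dy":0.5,"dz":0,"yaw":0},{"dx":0,"dy":0.5,"dz":0,"yaw":0},{"dx":0,"dy":0.5,"dz":0,"yaw":0},{"dx":0,"dy":0,"dz":0,"yaw":0},{"dx":0,"dy":0,"dz":0,"yaw":0}]'

```text
time: 15.98
tool_pos: [622.0, 16.7, 311.2]
tool_rot: [-0.098, 0.995, -0.0, 0.0]
wrist_force: [1.0, -6.5, 0.5]
opening: 0.23
grasp_force: 59.7
```

Emit:
step_arm --series '[{"dx":0,"dy":0.5,"dz":0,"yaw":0},{"dx":0,"dy":0.5,"dz":0,"yaw":0},{"dx":0,"dy":0.5,"dz":0,"yaw":0},{"dx":0,"dy":0,"dz":0,"yaw":0},{"dx":0,"dy":0,"dz":0,"yaw":0}]'

```text
time: 16.6
tool_pos: [621.7, 18.1, 311.3]
tool_rot: [-0.098, 0.995, -0.0, 0.0]
wrist_force: [1.8, -5.7, -0.6]
opening: 0.227
grasp_force: 59.7
```

```bash
python3 -c "
from station import arm
s=arm.state();print(s['tool_pos'],s['wrist_force'],s['ft_torque'],s['tool_rot'],s['time'])"
```

```text
[621.73345089  18.08900543 311.28805495] [ 1.78017786 -5.67508523 -0.58904704] [-1.35332431 -0.39457523  0.05255666] [-9.75126447e-02  9.95234168e-01 -4.73491850e-04  1.06099836e-04] 16.6
```

Emit:
step_arm --series '[{"dx":0,"dy":0.5,"dz":0,"yaw":0},{"dx":0,"dy":0.5,"dz":0,"yaw":0},{"dx":0,"dy":0,"dz":0,"yaw":0},{"dx":0,"dy":0,"dz":0,"yaw":0},{"dx":0,"dy":0,"dz":0,"yaw":0}]'

```text
time: 17.23
tool_pos: [621.6, 19.0, 311.3]
tool_rot: [-0.098, 0.995, -0.001, 0.0]
wrist_force: [1.3, -6.1, -0.5]
opening: 0.227
grasp_force: 59.7
```

Emit:
step_arm --series '[{"dx":0,"dy":0.4,"dz":0,"yaw":0},{"dx":0,"dy":0,"dz":0,"yaw":0},{"dx":0,"dy":0,"dz":0,"yaw":0},{"dx":0,"dy":0,"dz":0,"yaw":0},{"dx":0,"dy":0,"dz":0,"yaw":0}]'

```text
time: 17.85
tool_pos: [621.5, 19.4, 311.3]
tool_rot: [-0.098, 0.995, -0.001, 0.0]
wrist_force: [1.9, -6.9, -0.7]
opening: 0.229
grasp_force: 59.7
```

```bash
cat > st.py <<'E'
from station import arm
import numpy as np
s=arm.state();t=s['ft_torque'];f=s['wrist_force'];p=s['tool_pos']
x=np.array([np.cos(.195),np.sin(.195)]);y=np.array([-x[1],x[0]]);d=p[:2]-[624.8,2.87]
print("t",s['time'],"travel x,y",d@x,d@y,"F case",f[:2]@x,f[:2]@y,f[2],"Ftorque y,x",np.array(t[:2])@x/.21,t[:2]@y/.21)
E
python3 st.py
```

```text
t 17.85 travel x,y -0.05289575200507637 16.86708842627559 F case 0.543920880862963 -7.097279457836606 -0.6754759752030992 Ftorque y,x -6.85301390173782 -0.5643114296818955
```

Emit:
step_arm --series '[{"dx":0,"dy":0.4,"dz":0,"yaw":0},{"dx":0,"dy":0,"dz":0,"yaw":0},{"dx":0,"dy":0,"dz":0,"yaw":0},{"dx":0,"dy":0,"dz":0,"yaw":0},{"dx":0,"dy":0,"dz":0,"yaw":0}]'

```text
time: 18.48
tool_pos: [621.4, 19.8, 311.3]
tool_rot: [-0.098, 0.995, -0.001, 0.0]
wrist_force: [0.8, -6.5, -0.3]
opening: 0.228
grasp_force: 59.7
```

```bash
python3 st.py
```

```text
t 18.475 travel x,y -0.041776889818545486 17.257462448315223 F case -0.4284367879108277 -6.531366169190397 -0.26076363391972224 Ftorque y,x -7.2638860415225945 -0.6422608087409282
```

Emit:
step_arm --series '[{"dx":0,"dy":0.4,"dz":0,"yaw":0},{"dx":0,"dy":0,"dz":0,"yaw":0},{"dx":0,"dy":0,"dz":0,"yaw":0},{"dx":0,"dy":0,"dz":0,"yaw":0},{"dx":0,"dy":0,"dz":0,"yaw":0}]'

```text
time: 19.1
tool_pos: [621.3, 20.2, 311.3]
tool_rot: [-0.098, 0.995, -0.001, 0.0]
wrist_force: [2.7, -6.5, -0.3]
opening: 0.226
grasp_force: 59.7
```

```bash
python3 st.py
```

```text
t 19.1 travel x,y -0.04089582155131878 17.626115131548517 F case 1.4399632202259922 -6.893449987955433 -0.25278805924214126 Ftorque y,x -7.089552690129224 -0.4257436842702319
```

Emit:
step_arm --series '[{"dx":0,"dy":0.4,"dz":0,"yaw":0},{"dx":0,"dy":0,"dz":0,"yaw":0},{"dx":0,"dy":0,"dz":0,"yaw":0},{"dx":0,"dy":0,"dz":0,"yaw":0},{"dx":0,"dy":0,"dz":0,"yaw":0}]'

```text
time: 19.73
tool_pos: [621.3, 20.5, 311.2]
tool_rot: [-0.098, 0.995, -0.001, 0.0]
wrist_force: [1.9, -7.2, -0.3]
opening: 0.224
grasp_force: 59.7
```

```bash
python3 st.py
```

```text
t 19.725 travel x,y -0.059713324034964814 18.017524365048256 F case 0.5076498511608404 -7.418066696111388 -0.3464539027390883 Ftorque y,x -7.171267497472226 -0.43379876999716044
```

Emit:
step_arm --series '[{"dx":0,"dy":0.4,"dz":0,"yaw":0},{"dx":0,"dy":0,"dz":0,"yaw":0},{"dx":0,"dy":0,"dz":0,"yaw":0},{"dx":0,"dy":0,"dz":0,"yaw":0},{"dx":0,"dy":0,"dz":0,"yaw":0}]'

```text
time: 20.35
tool_pos: [621.2, 20.9, 311.3]
tool_rot: [-0.098, 0.995, -0.001, 0.0]
wrist_force: [2.2, -6.8, -0.6]
opening: 0.228
grasp_force: 59.7
```

```bash
python3 st.py
```

```text
t 20.35 travel x,y -0.05432462026435512 18.37898080316553 F case 0.8727667027499425 -7.06948923026209 -0.5842620511664169 Ftorque y,x -7.545014207149939 -0.5526797335940591
```

Emit:
step_arm --series '[{"dx":0,"dy":0.4,"dz":0,"yaw":0},{"dx":0,"dy":0,"dz":0,"yaw":0},{"dx":0,"dy":0,"dz":0,"yaw":0},{"dx":0,"dy":0,"dz":0,"yaw":0},{"dx":0,"dy":0,"dz":0,"yaw":0}]'

```text
time: 20.98
tool_pos: [621.1, 21.3, 311.3]
tool_rot: [-0.098, 0.995, -0.001, 0.0]
wrist_force: [1.7, -8.2, -0.3]
opening: 0.226
grasp_force: 59.7
```

```bash
python3 st.py
```

```text
t 20.975 travel x,y -0.0856426696482712 18.764095502936996 F case 0.08226342066898172 -8.35953332588447 -0.3009787391373136 Ftorque y,x -7.686863108794158 -0.5070274664702432
```

Emit:
step_arm --series '[{"dx":0,"dy":0.3,"dz":0,"yaw":0},{"dx":0,"dy":0,"dz":0,"yaw":0},{"dx":0,"dy":0,"dz":0,"yaw":0},{"dx":0,"dy":0,"dz":0,"yaw":0},{"dx":0,"dy":0,"dz":0,"yaw":0}]'

```text
time: 21.6
tool_pos: [621.1, 21.5, 311.3]
tool_rot: [-0.098, 0.995, -0.001, 0.0]
wrist_force: [2.1, -7.9, -0.9]
opening: 0.229
grasp_force: 59.7
```

```bash
python3 st.py
```

```text
t 21.6 travel x,y -0.06537230124882162 18.956965036283723 F case 0.558221111585184 -8.165273180505881 -0.8961628607004537 Ftorque y,x -8.27770070587506 -0.6021249631313037
```

Emit:
step_arm --series '[{"dx":0,"dy":0.3,"dz":0,"yaw":0},{"dx":0,"dy":0,"dz":0,"yaw":0},{"dx":0,"dy":0,"dz":0,"yaw":0},{"dx":0,"dy":0,"dz":0,"yaw":0},{"dx":0,"dy":0,"dz":0,"yaw":0}]'

```text
time: 22.22
tool_pos: [621.0, 21.6, 311.3]
tool_rot: [-0.098, 0.995, -0.001, 0.0]
wrist_force: [1.6, -9.2, -0.4]
opening: 0.227
grasp_force: 59.7
```

```bash
python3 st.py
```

```text
t 22.225 travel x,y -0.05717089429752091 19.131859269329617 F case -0.1767654757974538 -9.346588828414957 -0.3762587668713507 Ftorque y,x -9.165748463604402 -0.3654397802611454
```

The bar is on its stop: force is about 9.2 N and rising steeply. Now I'll drag to +x.

Emit:
step_arm --series '[{"dx":-1,"dy":0,"dz":0,"yaw":0},{"dx":-1,"dy":0,"dz":0,"yaw":-0.005},{"dx":-1,"dy":0,"dz":0,"yaw":-0.005},{"dx":-1,"dy":0,"dz":0,"yaw":-0.005},{"dx":0,"dy":0,"dz":0,"yaw":0}]'

```text
time: 22.85
tool_pos: [624.4, 22.3, 311.1]
tool_rot: [-0.105, 0.994, -0.001, -0.001]
wrist_force: [-0.6, -9.6, 1.7]
opening: 0.229
grasp_force: 60.1
```

```bash
python3 st.py
```

```text
t 22.85 travel x,y 3.385266010715731 19.18656018827791 F case -2.425416315380454 -9.35365825674649 1.7383101511832382 Ftorque y,x -8.858370306654827 2.303759033332588
```

Emit:
step_arm --series '[{"dx":-1,"dy":0,"dz":0,"yaw":-0.007},{"dx":-1,"dy":-0.1,"dz":0,"yaw":-0.007},{"dx":-1,"dy":0,"dz":0,"yaw":-0.007},{"dx":0,"dy":0,"dz":0,"yaw":0},{"dx":0,"dy":0,"dz":0,"yaw":0}]'

```text
time: 23.48
tool_pos: [627.3, 23.0, 311.1]
tool_rot: [-0.116, 0.993, -0.001, -0.001]
wrist_force: [-0.3, -8.7, 0.4]
opening: 0.224
grasp_force: 60.1
```

```bash
python3 st.py
```

```text
t 23.475 travel x,y 6.353686557216817 19.266743350396172 F case -1.9613423784763524 -8.482513646569926 0.37463799228283606 Ftorque y,x -7.790051816374968 1.9896776953493271
```

Emit:
step_arm --series '[{"dx":-1,"dy":0.1,"dz":0,"yaw":-0.007},{"dx":-1,"dy":0,"dz":0,"yaw":-0.007},{"dx":-1,"dy":0,"dz":0,"yaw":-0.007},{"dx":-1,"dy":0,"dz":0,"yaw":-0.007},{"dx":0,"dy":0,"dz":0,"yaw":0}]'

```text
time: 24.1
tool_pos: [631.2, 24.1, 311.1]
tool_rot: [-0.129, 0.992, -0.001, -0.001]
wrist_force: [0.4, -8.7, 0.5]
opening: 0.231
grasp_force: 60.1
```

```bash
python3 st.py
```

```text
t 24.1 travel x,y 10.433370649747955 19.60187141979462 F case -1.3096292089013353 -8.656498571507921 0.5381708077596652 Ftorque y,x -7.841436370249663 1.4944079426016479
```

Emit:
step_arm --series '[{"dx":-1,"dy":0,"dz":0,"yaw":-0.007},{"dx":-1,"dy":0,"dz":0,"yaw":-0.007},{"dx":-1,"dy":0,"dz":0,"yaw":-0.007},{"dx":-1,"dy":0,"dz":0,"yaw":-0.007},{"dx":-1,"dy":0,"dz":0,"yaw":-0.007}]'

```text
time: 24.72
tool_pos: [636.0, 25.4, 311.0]
tool_rot: [-0.147, 0.989, -0.001, -0.001]
wrist_force: [-1.0, -8.1, 1.1]
opening: 0.225
grasp_force: 60.1
```

```bash
python3 st.py
```

```text
t 24.725 travel x,y 15.352671532754783 19.96733966362623 F case -2.5102055677509996 -7.758767142930526 1.1063955193534447 Ftorque y,x -7.670136895709711 2.0467613023261597
```

Emit:
step_arm --series '[{"dx":-1,"dy":0,"dz":0,"yaw":-0.007},{"dx":-1,"dy":0,"dz":0,"yaw":-0.007},{"dx":-1,"dy":0,"dz":0,"yaw":-0.007},{"dx":-1,"dy":0,"dz":0,"yaw":-0.007},{"dx":-1,"dy":0,"dz":0,"yaw":-0.007}]'

```text
time: 25.35
tool_pos: [640.8, 27.0, 311.1]
tool_rot: [-0.164, 0.986, -0.001, -0.001]
wrist_force: [-0.1, -8.1, 0.4]
opening: 0.224
grasp_force: 60.1
```

```bash
python3 st.py
```

```text
t 25.35 travel x,y 20.388226440829445 20.560084967691804 F case -1.6290483680181203 -7.917998459921294 0.3861863970164444 Ftorque y,x -7.889559564636672 1.8212303329463924
```

Emit:
step_arm --series '[{"dx":-1,"dy":0,"dz":0,"yaw":-0.007},{"dx":-1,"dy":0,"dz":0,"yaw":-0.007},{"dx":-1,"dy":0,"dz":0,"yaw":-0.007},{"dx":-1,"dy":0,"dz":0,"yaw":-0.007},{"dx":0.5,"dy":0,"dz":0,"yaw":0}]'

```text
time: 25.98
tool_pos: [644.4, 28.2, 311.1]
tool_rot: [-0.178, 0.984, -0.001, -0.0]
wrist_force: [2.4, -6.6, -0.9]
opening: 0.227
grasp_force: 59.9
```

Emit:
step_arm --series '[{"dx":0.5,"dy":-2,"dz":0,"yaw":0},{"dx":0,"dy":-2,"dz":0,"yaw":0},{"dx":0,"dy":-2,"dz":0,"yaw":0},{"dx":0,"dy":-2,"dz":0,"yaw":0},{"dx":0,"dy":-2,"dz":0,"yaw":0}]'

```text
time: 26.6
tool_pos: [647.2, 19.7, 310.9]
tool_rot: [-0.177, 0.984, 0.001, -0.001]
wrist_force: [-0.8, -0.1, -1.3]
opening: 0.225
grasp_force: 59.8
```

```bash
python3 st.py
```

```text
t 26.6 travel x,y 25.182418322885184 12.144247031508664 F case -0.8414855132598955 0.05698155575946552 -1.3118101820849013 Ftorque y,x 0.057298313001325554 0.06564918644463648
```

Emit:
step_arm --series '[{"dx":0,"dy":0,"dz":-5,"yaw":0},{"dx":0,"dy":0,"dz":-10,"yaw":0},{"dx":0,"dy":0,"dz":-15,"yaw":0},{"dx":0,"dy":0,"dz":-25,"yaw":0},{"dx":0,"dy":0,"dz":-25,"yaw":0}]'

```text
time: 27.22
tool_pos: [647.5, 19.5, 393.1]
tool_rot: [-0.178, 0.984, 0.0, 0.0]
wrist_force: [0.8, -0.6, 0.3]
opening: 0.23
grasp_force: 59.8
```

```bash
sed -i 's/^p=np.array(s\["tool_pos"\]); th=np.arctan2(M\[1,0\],M\[0,0\]);/p=np.array(s["tool_pos"]); th=np.arctan2(M[1,0],M[0,0])%(2*np.pi);/' plan.py; python3 plan.py 434.3 340.7 388 2.871 9 434.3 340.7 308 2.871 2 434.3 340.7 286 2.871 1 434.3 340.7 286 2.871 3; python3 st.py
```

```text
now [647.5  19.5 393.1] 3.4989 F [ 0.8 -0.6  0.3] t 27.23
[{dx: 10, dy: 42, dz: 1, yaw: 0.07}, {dx: 13, dy: 41, dz: 1, yaw: 0.07}, {dx: 15, dy: 40, dz: 0, yaw: 0.07}, {dx: 18, dy: 39, dz: 1, yaw: 0.07}, {dx: 21, dy: 37, dz: 0, yaw: 0.07}]
[{dx: 23, dy: 36, dz: 1, yaw: 0.07}, {dx: 26, dy: 34, dz: 0, yaw: 0.07}, {dx: 28, dy: 32, dz: 1, yaw: 0.07}, {dx: 31, dy: 30, dz: 0, yaw: 0.068}, {dx: -0.2, dy: 0.2, dz: 40.1, yaw: -0.0}]
[{dx: -0.2, dy: 0.1, dz: 40, yaw: -0.0}, {dx: 0, dy: 0, dz: 22, yaw: -0.0}, {dx: 0, dy: 0, dz: 0, yaw: -0.0}, {dx: 0, dy: 0, dz: 0, yaw: -0.0}, {dx: 0, dy: 0, dz: 0, yaw: -0.0}]
t 27.225 travel x,y 25.498712817584106 11.923599232560473 F case 0.6976374338250058 -0.7616255962944934 0.25776291091939685 Ftorque y,x 0.08741739392266508 -0.3611136949148639
```

Emit:
step_arm --series '[{"dx":10,"dy":42,"dz":1,"yaw":0.07},{"dx":13,"dy":41,"dz":1,"yaw":0.07},{"dx":15,"dy":40,"dz":0,"yaw":0.07},{"dx":18,"dy":39,"dz":1,"yaw":0.07},{"dx":21,"dy":37,"dz":0,"yaw":0.07}]'

```text
time: 27.85
tool_pos: [528.0, 199.1, 389.5]
tool_rot: [-0.002, 1.0, 0.0, 0.001]
wrist_force: [-0.3, 0.9, -1.9]
opening: 0.231
grasp_force: 59.8
```

Emit:
step_arm --series '[{"dx":23,"dy":36,"dz":1,"yaw":0.07},{"dx":26,"dy":34,"dz":0,"yaw":0.07},{"dx":28,"dy":32,"dz":1,"yaw":0.07},{"dx":31,"dy":30,"dz":0,"yaw":0.068},{"dx":0,"dy":0,"dz":40,"yaw":0}]'

```text
time: 28.48
tool_pos: [433.6, 343.5, 349.8]
tool_rot: [0.134, 0.991, 0.003, 0.003]
wrist_force: [-0.5, -0.3, -1.5]
opening: 0.225
grasp_force: 59.8
```

Emit:
step_arm --series '[{"dx":0,"dy":0,"dz":40,"yaw":0},{"dx":0,"dy":0,"dz":0,"yaw":0},{"dx":0,"dy":0,"dz":0,"yaw":0},{"dx":0,"dy":0,"dz":0,"yaw":0},{"dx":0,"dy":0,"dz":0,"yaw":0}]'

```text
time: 29.1
tool_pos: [434.3, 340.5, 307.6]
tool_rot: [0.135, 0.991, 0.001, 0.001]
wrist_force: [-0.3, -0.1, -2.5]
opening: 0.224
grasp_force: 59.8
```

```bash
python3 plan.py 434.3 340.7 300 2.871 1 434.3 340.7 280 2.871 1 434.3 340.7 261 2.871 1 434.3 340.7 243 2.871 1 434.3 340.7 239 2.871 1
python3 - <<'E'
from station import arm
from h import *
im=np.ascontiguousarray(arm.grab_frame("scene")["frame"][:,:,::-1])
st=arm.state();p=st["tool_pos"]
# lid crop and fork crop
a=cv2.resize(im[145:240,270:400],None,fx=4,fy=4,interpolation=cv2.INTER_CUBIC)
b=cv2.resize(im[165:260,395:460],None,fx=4,fy=4,interpolation=cv2.INTER_CUBIC)
pt=lambda l:tuple(((proj("scene",l)[0]-[395,165]+.5)*4).astype(int))
cv2.line(b,pt([p[0],p[1],p[2]-220.3]),pt([p[0],p[1],p[2]-186]),(0,255,0),1)
c=np.hstack([a,b]);print(c.shape);cv2.imwrite("pics/z5.png",c)
t=np.ascontiguousarray(arm.grab_frame("top")["frame"][:,:,::-1]);cv2.imwrite("pics/top5.png",t);cv2.imwrite("pics/scene5.png",im)
E
```

```text
now [434.3 340.5 307.6] 2.8705 F [-0.3 -0.1 -2.5] t 29.1
[{dx: 0.1, dy: 0.2, dz: 7.6, yaw: -0.0}, {dx: -0, dy: 0, dz: 20, yaw: -0.0}, {dx: -0, dy: 0, dz: 19, yaw: -0.0}, {dx: -0, dy: 0, dz: 18, yaw: -0.0}, {dx: -0, dy: 0, dz: 4, yaw: -0.0}]
(380, 780, 3)
```

View pics/z5.png

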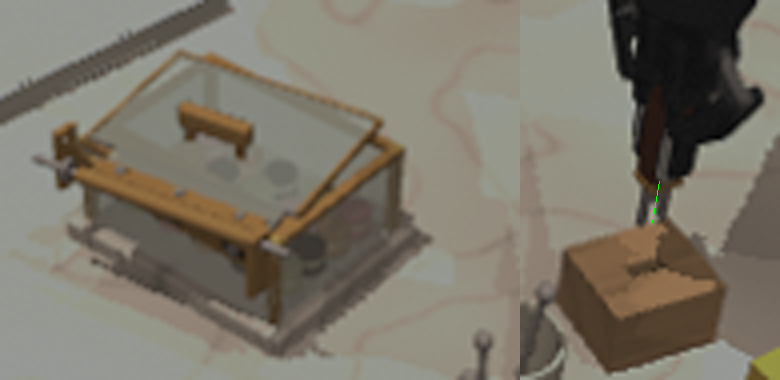

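The picture shows the lid turned out with the bar lying outside beside the ear (pin at about (45,160)). The fork hangs straight above the slot (tips at about (652,222)).

Emit:
step_arm --series '[{"dx":0,"dy":0.2,"dz":15,"yaw":0},{"dx":0,"dy":0,"dz":15,"yaw":0},{"dx":0,"dy":0,"dz":10,"yaw":0},{"dx":0,"dy":0,"dz":0,"yaw":0},{"dx":0,"dy":0,"dz":0,"yaw":0}]'

```text
time: 29.82
tool_pos: [434.0, 340.6, 266.1]
tool_rot: [0.135, 0.991, -0.0, -0.0]
wrist_force: [0.5, 0.6, -0.8]
opening: 0.222
grasp_force: 59.8
```

Emit:
step_arm --series '[{"dx":0,"dy":0,"dz":5,"yaw":0},{"dx":0,"dy":0,"dz":5,"yaw":0},{"dx":0,"dy":0,"dz":5,"yaw":0},{"dx":0,"dy":0,"dz":0,"yaw":0},{"dx":0,"dy":0,"dz":0,"yaw":0}]'

```text
time: 30.45
tool_pos: [434.0, 340.5, 251.2]
tool_rot: [0.135, 0.991, -0.0, -0.0]
wrist_force: [0.0, 0.3, -0.2]
opening: 0.229
grasp_force: 59.8
```

Emit:
step_arm --series '[{"dx":0,"dy":0,"dz":6,"yaw":0},{"dx":0,"dy":0,"dz":5,"yaw":0},{"dx":0,"dy":0,"dz":3,"yaw":0},{"dx":0,"dy":0,"dz":1,"yaw":0},{"dx":0,"dy":0,"dz":0,"yaw":0}]'

```text
time: 31.08
tool_pos: [433.9, 340.5, 236.3]
tool_rot: [0.135, 0.991, -0.0, -0.0]
wrist_force: [-0.9, -0.4, 2.4]
opening: 0.229
grasp_force: 60.1
```

Emit:
step_arm --series '[{"dx":0,"dy":0,"dz":0,"yaw":0},{"dx":0,"dy":0,"dz":0,"yaw":0},{"dx":0,"dy":0,"dz":0,"yaw":0},{"dx":0,"dy":0,"dz":0,"yaw":0},{"dx":0,"dy":0,"dz":-2,"yaw":0}]' --gripper 0

```text
time: 31.7
tool_pos: [433.9, 340.5, 238.2]
tool_rot: [0.135, 0.991, -0.0, -0.0]
wrist_force: [0.2, -0.2, 0.7]
opening: 1.001
grasp_force: 0.0
```

Emit:
step_arm --series '[{"dx":0,"dy":0,"dz":-15,"yaw":0},{"dx":0,"dy":0,"dz":-40,"yaw":0},{"dx":0,"dy":0,"dz":-50,"yaw":0},{"dx":0,"dy":0,"dz":-45,"yaw":0},{"dx":0,"dy":0,"dz":0,"yaw":0}]'

```text
time: 32.33
tool_pos: [434.8, 341.2, 393.2]
tool_rot: [0.135, 0.991, 0.003, 0.003]
wrist_force: [0.8, 0.3, 0.5]
opening: 1.004
grasp_force: 0.0
```

```bash
python3 - <<'E'
from h import *
print(proj("scene",[547.1,59.5,123]),proj("top",[547.1,59.5,123]))
t=cv2.imread("pics/top5.png").astype(int); g=((t[:,:,2]-t[:,:,0])>45).astype(np.uint8)
q=proj("top",[547.1,59.5,123])[0]
n,l,st,ce=cv2.connectedComponentsWithStats(g)
for i in range(1,n):
    if st[i,4]>15 and abs(ce[i]-q).max()<40: 
        ys,xs=np.where(l==i); pts=np.c_[xs,ys].astype(np.float32)
        print(st[i],ce[i],cv2.minAreaRect(pts), pix("top",ce[i],123))
        if st[i,4]<200:
            a,b=None,None; d=pts-pts.mean(0); v=np.linalg.svd(d,full_matrices=0)[2][0]; e=[pts.mean(0)+v*k for k in(-5,5)]
            w=[pix("top",k,123) for k in e]; dd=w[1]-w[0]; print("yaw of y axis -90:",np.arctan2(dd[1],dd[0])-np.pi/2)
E
```

```text
[[323.7795243  173.16802786]] [[347.85482112 218.99808002]]
[307 183  53  29 575] [333.88695652 197.20347826] ((333.17681884765625, 197.82278442382812), (13.373522758483887, 53.474456787109375), 70.49755096435547) [604.52672653  94.62307988]
[362 195  23  33  76] [373.65789474 205.28947368] ((376.8576965332031, 209.38845825195312), (36.57331848144531, 10.700108528137207), 52.1250114440918) [581.72017937  -8.5360065 ]
yaw of y axis -90: -4.22639138428255
[309 208  77  55 447] [336.02013423 242.098434  ] ((339.468017578125, 244.65301513671875), (84.81581115722656, 44.29651641845703), 23.106325149536133) [487.99986837  91.30513027]
[338 214  20  11  85] [347.51764706 219.07058824] ((347.5345153808594, 219.0862274169922), (3.899601459503174, 20.6121826171875), 68.19859313964844) [546.92598591  60.37827435]
yaw of y axis -90: 0.36528173962215815
```

```bash
python3 plan.py 546.9 60.4 330 1.936 8 546.9 60.4 290 1.936 2
```

```text
now [434.8 341.2 393.2] 2.8708 F [0.8 0.3 0.5] t 32.33
[{dx: -23, dy: -30, dz: 8, yaw: 0.12}, {dx: -26, dy: -27, dz: 8, yaw: 0.12}, {dx: -29, dy: -24, dz: 8, yaw: 0.12}, {dx: -32, dy: -20, dz: 8, yaw: 0.11}, {dx: -34, dy: -16, dz: 8, yaw: 0.12}]
[{dx: -36, dy: -12, dz: 8, yaw: 0.11}, {dx: -37, dy: -8, dz: 8, yaw: 0.12}, {dx: -38, dy: -4, dz: 7, yaw: 0.115}, {dx: -0.1, dy: -0.2, dz: 20.1, yaw: -0.0}, {dx: -0, dy: -0.2, dz: 20.1, yaw: -0.0}]
```

Emit:
step_arm --series '[{"dx":-23,"dy":-30,"dz":8,"yaw":0.12},{"dx":-26,"dy":-27,"dz":8,"yaw":0.12},{"dx":-29,"dy":-24,"dz":8,"yaw":0.12},{"dx":-32,"dy":-20,"dz":8,"yaw":0.11},{"dx":-34,"dy":-16,"dz":8,"yaw":0.12}]'

```text
time: 32.95
tool_pos: [503.7, 164.4, 347.7]
tool_rot: [0.419, 0.908, -0.0, -0.0]
wrist_force: [0.4, -0.0, 0.7]
opening: 0.999
grasp_force: 0.0
```

Emit:
step_arm --series '[{"dx":-36,"dy":-12,"dz":8,"yaw":0.11},{"dx":-37,"dy":-8,"dz":8,"yaw":0.12},{"dx":-38,"dy":-4,"dz":7,"yaw":0.115},{"dx":0,"dy":0,"dz":20,"yaw":0},{"dx":0,"dy":0,"dz":0,"yaw":0}]'

```text
time: 33.58
tool_pos: [545.5, 59.4, 303.7]
tool_rot: [0.567, 0.823, -0.001, -0.002]
wrist_force: [-0.9, 0.4, 0.1]
opening: 0.999
grasp_force: 0.0
```

```bash
python3 plan.py 546.9 60.4 290 1.936 1 546.9 60.4 273.5 1.936 2
```

```text
now [545.5  59.4 303.7] 1.9349 F [-0.9  0.4  0.1] t 33.58
[{dx: 0.4, dy: 1.7, dz: 13.7, yaw: -0.001}, {dx: 0, dy: -0, dz: 8.3, yaw: -0.0}, {dx: 0, dy: -0, dz: 8.2, yaw: -0.0}, {dx: 0, dy: 0, dz: 0, yaw: 0}, {dx: 0, dy: 0, dz: 0, yaw: 0}]
```

Emit:
step_arm --series '[{"dx":0.4,"dy":1.7,"dz":14,"yaw":0},{"dx":0,"dy":0,"dz":9,"yaw":0},{"dx":0,"dy":0,"dz":7,"yaw":0},{"dx":0,"dy":0,"dz":0,"yaw":0},{"dx":0,"dy":0,"dz":0,"yaw":0}]'

```text
time: 34.2
tool_pos: [547.9, 61.0, 275.4]
tool_rot: [0.567, 0.824, 0.0, 0.0]
wrist_force: [-1.2, 0.6, 0.2]
opening: 0.999
grasp_force: 0.0
```

Emit:
step_arm --series '[{"dx":0,"dy":0,"dz":0,"yaw":0},{"dx":0,"dy":0,"dz":0,"yaw":0},{"dx":0,"dy":0,"dz":0,"yaw":0},{"dx":0,"dy":0,"dz":0,"yaw":0},{"dx":0,"dy":0,"dz":0,"yaw":0}]' --gripper 1

```text
time: 34.83
tool_pos: [547.6, 60.8, 275.4]
tool_rot: [0.567, 0.824, -0.0, -0.0]
wrist_force: [-2.8, -1.6, 4.9]
opening: 0.125
grasp_force: 59.5
```

```bash
python3 st.py
```

```text
t 34.825 travel x,y -64.48914281202362 71.75407823845764 F case -3.0609418985145647 -1.004145929340948 4.8520927171208506 Ftorque y,x -1.4956413482413013 2.3241703870906987
```

Emit:
step_arm --series '[{"dx":-1,"dy":0,"dz":-0.5,"yaw":0},{"dx":-2,"dy":0,"dz":0,"yaw":0},{"dx":-2,"dy":0,"dz":0,"yaw":0},{"dx":-2,"dy":0,"dz":0,"yaw":0},{"dx":0,"dy":0,"dz":0,"yaw":0}]'

```text
time: 35.45
tool_pos: [550.4, 54.2, 275.5]
tool_rot: [0.567, 0.824, -0.0, -0.0]
wrist_force: [0.1, -0.9, -3.2]
opening: 0.122
grasp_force: 58.4
```

```bash
python3 st.py
```

```text
t 35.45 travel x,y -63.08228880274763 64.73529815166842 F case -0.057228217155455285 -0.8691386571664297 -3.17866843103236 Ftorque y,x 0.1313827840384714 -0.17238808262796057
```

Emit:
step_arm --series '[{"dx":-4,"dy":0,"dz":0,"yaw":0},{"dx":-4,"dy":0,"dz":0,"yaw":0},{"dx":-4,"dy":0,"dz":0,"yaw":0},{"dx":-4,"dy":0,"dz":0,"yaw":0},{"dx":0,"dy":0,"dz":0,"yaw":0}]'

```text
time: 36.08
tool_pos: [556.2, 39.1, 275.7]
tool_rot: [0.567, 0.824, 0.0, 0.0]
wrist_force: [-0.1, -0.8, -2.7]
opening: 0.124
grasp_force: 58.4
```

Emit:
step_arm --series '[{"dx":-4,"dy":0,"dz":0,"yaw":0},{"dx":-4,"dy":0,"dz":0,"yaw":0},{"dx":-4,"dy":0,"dz":0,"yaw":0},{"dx":-2,"dy":0,"dz":0,"yaw":0},{"dx":0,"dy":0,"dz":0,"yaw":0}]'

```text
time: 36.7
tool_pos: [558.7, 29.6, 275.8]
tool_rot: [0.567, 0.824, 0.0, -0.005]
wrist_force: [-13.6, 26.3, 9.5]
opening: 0.124
grasp_force: 64.3
```

```bash
python3 st.py; python3 - <<'E'
from h import *
# tray refinement from original pictures: bright/dark wall edges in top0
im=cv2.imread("pics/top0.png"); g=cv2.GaussianBlur(cv2.cvtColor(im,cv2.COLOR_BGR2GRAY),(3,3),0).astype(float)
from scipy.ndimage import map_coordinates as mc
pose=[515.85,-290.15,.06]
def edge(axis,sgn):
    L=[]
    for s in np.arange(-80,81,16.):
        r=np.arange(-25,25,1.); b=(165 if axis==0 else 120)
        P=np.zeros((len(r),3)); P[:,axis]=sgn*(b+r); P[:,1-axis]=s; P[:,2]=25
        q=proj("top",world(pose,P)); v=mc(g,[q[:,1],q[:,0]],order=1)
        L.append(r[np.argmin(v)])
    return np.round(L)
for a in(0,1):
    for s in(1,-1): print(a,s,edge(a,s))
E
```

```text
t 36.7 travel x,y -59.69568928541792 39.0795490015166 F case -8.226421995598532 28.409464181012936 9.54914131584591 Ftorque y,x 21.38619077441452 5.558188331869804
0 1 [-6. -7. -6. -5. -6. -6. -7. -6. -5. -7. -6.]
0 -1 [-2.  2. -3. -4. -3. -4. -3. -4.  0. -4. -2.]
1 1 [-1. -2. -1.  0. -1.  0. -1. -1.  0. -1.  0.]
1 -1 [-3. -3. -4. -3. -4. -2. -3. -4. -4. -3. -4.]
```

The lid's tongue has met the sprung ear at about 32 mm, which is more than the 25 mm needed. I'll back off to about 28.5 mm and lift.

Emit:
step_arm --series '[{"dx":4,"dy":0,"dz":0,"yaw":0},{"dx":3,"dy":0,"dz":0,"yaw":0},{"dx":1.5,"dy":0,"dz":0,"yaw":0},{"dx":0,"dy":0,"dz":0,"yaw":0},{"dx":0,"dy":0,"dz":0,"yaw":0}]'

```text
time: 37.33
tool_pos: [558.2, 34.0, 275.7]
tool_rot: [0.567, 0.824, 0.0, 0.0]
wrist_force: [-0.3, 1.7, -3.3]
opening: 0.129
grasp_force: 58.4
```

```bash
python3 st.py; python3 plan.py
```

```text
t 37.325 travel x,y -59.33618463349753 43.473762806972054 F case -0.010981245695048356 1.7504213000267987 -3.255746473962397 Ftorque y,x 0.28005179187522955 0.010051893693910775
now [558.2  34.  275.7] 1.9354 F [-0.3  1.7 -3.3] t 37.33
```

Emit:
step_arm --series '[{"dx":0,"dy":0,"dz":-1,"yaw":0},{"dx":0,"dy":0,"dz":-2,"yaw":0},{"dx":0,"dy":0,"dz":-2,"yaw":0},{"dx":0,"dy":0,"dz":-2,"yaw":0},{"dx":0,"dy":0,"dz":0,"yaw":0}]'

```text
time: 37.95
tool_pos: [558.1, 34.4, 283.0]
tool_rot: [0.567, 0.824, 0.0, 0.0]
wrist_force: [-0.1, 0.3, -2.7]
opening: 0.126
grasp_force: 58.4
```

```bash
python3 st.py; python3 plan.py
```

```text
t 37.95 travel x,y -59.32502690427976 43.8129320698305 F case -0.0423127429244492 0.3324355242146308 -2.7210546149684034 Ftorque y,x -0.13842376376075982 0.002100483165766959
now [558.1  34.4 283. ] 1.9358 F [-0.1  0.3 -2.7] t 37.95
```

Emit:
step_arm --series '[{"dx":0,"dy":0,"dz":-8,"yaw":0},{"dx":0,"dy":0,"dz":-14,"yaw":0},{"dx":0,"dy":0,"dz":-16,"yaw":0},{"dx":0,"dy":0,"dz":-14,"yaw":0},{"dx":0,"dy":0,"dz":-8,"yaw":0}]'

```text
time: 38.58
tool_pos: [558.2, 34.3, 344.3]
tool_rot: [0.567, 0.824, 0.001, 0.001]
wrist_force: [0.5, -0.2, -3.0]
opening: 0.129
grasp_force: 58.7
```

```bash
python3 plan.py 515 -291.7 340 1.631 10
```

```text
now [558.2  34.3 344.3] 1.9358 F [ 0.5 -0.2 -3. ] t 38.58
[{dx: -29, dy: -16, dz: 0, yaw: 0.03}, {dx: -29, dy: -15, dz: 0, yaw: 0.03}, {dx: -30, dy: -14, dz: 1, yaw: 0.03}, {dx: -30, dy: -13, dz: 0, yaw: 0.03}, {dx: -31, dy: -12, dz: 1, yaw: 0.03}]
[{dx: -31, dy: -11, dz: 0, yaw: 0.03}, {dx: -31, dy: -10, dz: 1, yaw: 0.03}, {dx: -32, dy: -9, dz: 0, yaw: 0.03}, {dx: -32, dy: -8, dz: 1, yaw: 0.03}, {dx: -31, dy: -8, dz: 0, yaw: 0.035}]
```

Emit:
step_arm --series '[{"dx":-25,"dy":-14,"dz":0,"yaw":0.03},{"dx":-29,"dy":-15,"dz":0,"yaw":0.03},{"dx":-30,"dy":-14,"dz":1,"yaw":0.03},{"dx":-30,"dy":-13,"dz":0,"yaw":0.03},{"dx":-31,"dy":-12,"dz":1,"yaw":0.03}]'

```text
time: 39.2
tool_pos: [536.1, -125.5, 341.0]
tool_rot: [0.627, 0.779, 0.0, 0.0]
wrist_force: [0.6, -1.0, -3.5]
opening: 0.124
grasp_force: 58.7
```

Emit:
step_arm --series '[{"dx":-31,"dy":-11,"dz":0,"yaw":0.03},{"dx":-31,"dy":-10,"dz":1,"yaw":0.03},{"dx":-32,"dy":-9,"dz":0,"yaw":0.03},{"dx":-32,"dy":-8,"dz":1,"yaw":0.03},{"dx":-28,"dy":-8,"dz":0,"yaw":0.035}]'

```text
time: 39.83
tool_pos: [514.6, -285.0, 338.8]
tool_rot: [0.686, 0.728, -0.0, -0.0]
wrist_force: [0.3, -0.5, -4.1]
opening: 0.125
grasp_force: 58.6
```

Emit:
step_arm --series '[{"dx":-7,"dy":-1,"dz":15,"yaw":0},{"dx":0,"dy":0,"dz":30,"yaw":0},{"dx":0,"dy":0,"dz":30,"yaw":0},{"dx":0,"dy":0,"dz":15,"yaw":0},{"dx":0,"dy":0,"dz":0,"yaw":0}]'

```text
time: 40.45
tool_pos: [514.1, -290.3, 247.5]
tool_rot: [0.685, 0.728, -0.0, -0.001]
wrist_force: [-0.6, 0.0, -2.9]
opening: 0.123
grasp_force: 58.7
```

```bash
python3 plan.py 515 -291.7 255 1.631 1; python3 - <<'E'
from station import arm
from h import *
st=arm.state();p=st["tool_pos"]
dz=p[2]-275.4+90
a=arm.grab_frame("scene")["frame"][:,:,::-1];b=arm.grab_frame("top")["frame"][:,:,::-1]
tp=[514.4,-289.2,.06]; lp=[0,0,.06]
M=R.from_quat(st["tool_rot"]).as_matrix();ly=np.arctan2(M[1,0],M[0,0])-np.pi/2
o=world([p[0],p[1],ly],(-8,0,0))[0]; lp=[o[0],o[1],ly]; print(lp,dz)
def draw(n,im,x,y,w,h,s):
    c=cv2.resize(np.ascontiguousarray(im)[y:y+h,x:x+w],None,fx=s,fy=s,interpolation=cv2.INTER_CUBIC)
    c=cv2.convertScaleAbs(c,alpha=1.4)
    f=lambda pose,l:tuple(((proj(n,world(pose,l))[0]-[x,y]+.5)*s).astype(int))
    for pose,P,col in((tp,[(165,120,25),(165,-120,25),(-165,-120,25),(-165,120,25)],(0,255,0)),(lp,[(-80,84,dz),(-80,-84,dz),(42,-84,dz),(42,84,dz)],(255,0,255))):
        cv2.polylines(c,[np.array([f(pose,l) for l in P])],True,col,1)
    return c
c=np.hstack([draw("scene",a,195,80,150,120,3),draw("top",b,415,165,110,120,3)]);print(c.shape);cv2.imwrite("pics/z6.png",c)
E
```

```text
now [ 514.1 -290.3  247.5] 1.6315 F [-0.6  0.  -2.9] t 40.45
[{dx: -1.5, dy: 0.8, dz: -7.5, yaw: 0.0}, {dx: 0, dy: 0, dz: 0, yaw: 0}, {dx: 0, dy: 0, dz: 0, yaw: 0}, {dx: 0, dy: 0, dz: 0, yaw: 0}, {dx: 0, dy: 0, dz: 0, yaw: 0}]
[np.float64(506.07985022082624), np.float64(-290.74739416482424), np.float64(0.06067693971512855)] 62.075511565078614
(360, 780, 3)
```

View pics/z6.png

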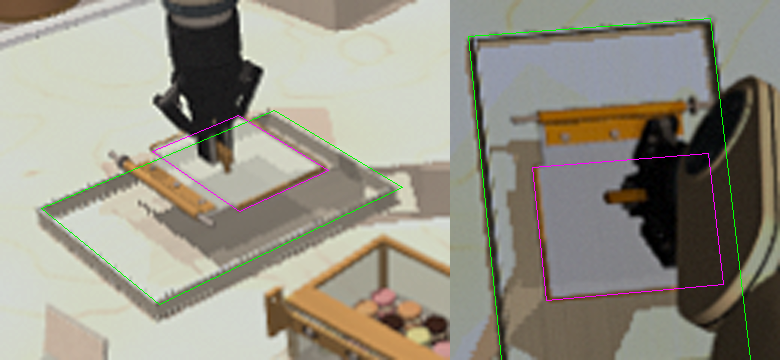

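The held lid matches my projected outline in both views, level and centred, with about 17 mm clearance to each tray wall. Lowering now.

Emit:
step_arm --series '[{"dx":0,"dy":0.5,"dz":15,"yaw":0},{"dx":0,"dy":0,"dz":20,"yaw":0},{"dx":0,"dy":0,"dz":14,"yaw":0},{"dx":0,"dy":0,"dz":4,"yaw":0},{"dx":0,"dy":0,"dz":0,"yaw":0}]'

```text
time: 41.18
tool_pos: [514.8, -290.9, 195.2]
tool_rot: [0.686, 0.728, -0.0, -0.0]
wrist_force: [-0.5, -0.2, -2.9]
opening: 0.127
grasp_force: 58.7
```

Emit:
step_arm --series '[{"dx":0,"dy":0,"dz":1.5,"yaw":0},{"dx":0,"dy":0,"dz":1.5,"yaw":0},{"dx":0,"dy":0,"dz":1,"yaw":0},{"dx":0,"dy":0,"dz":0,"yaw":0},{"dx":0,"dy":0,"dz":0,"yaw":0}]'

```text
time: 41.8
tool_pos: [514.9, -290.9, 191.8]
tool_rot: [0.686, 0.728, 0.0, 0.0]
wrist_force: [-0.1, 0.3, -3.4]
opening: 0.12
grasp_force: 58.7
```

Emit:
step_arm --series '[{"dx":0,"dy":0,"dz":1,"yaw":0},{"dx":0,"dy":0,"dz":1,"yaw":0},{"dx":0,"dy":0,"dz":0.5,"yaw":0},{"dx":0,"dy":0,"dz":0,"yaw":0},{"dx":0,"dy":0,"dz":0,"yaw":0}]'

```text
time: 42.42
tool_pos: [514.8, -290.9, 189.2]
tool_rot: [0.686, 0.728, 0.0, 0.0]
wrist_force: [-0.3, 0.1, -2.9]
opening: 0.121
grasp_force: 58.7
```

Emit:
step_arm --series '[{"dx":0,"dy":0,"dz":0.5,"yaw":0},{"dx":0,"dy":0,"dz":0.5,"yaw":0},{"dx":0,"dy":0,"dz":0,"yaw":0},{"dx":0,"dy":0,"dz":0,"yaw":0},{"dx":0,"dy":0,"dz":0,"yaw":0}]'

```text
time: 43.05
tool_pos: [514.9, -290.9, 188.4]
tool_rot: [0.686, 0.728, 0.0, 0.0]
wrist_force: [-1.8, 1.5, 1.9]
opening: 0.129
grasp_force: 59.5
```

The lid is down on the floor (vertical force has changed sign). Releasing.

Emit:
step_arm --series '[{"dx":0,"dy":0,"dz":0,"yaw":0},{"dx":0,"dy":0,"dz":0,"yaw":0},{"dx":0,"dy":0,"dz":0,"yaw":0},{"dx":0,"dy":0,"dz":0,"yaw":0},{"dx":0,"dy":0,"dz":-2,"yaw":0}]' --gripper 0

```text
time: 43.68
tool_pos: [514.8, -290.9, 190.2]
tool_rot: [0.686, 0.728, -0.0, -0.0]
wrist_force: [-0.4, 0.9, 0.9]
opening: 0.997
grasp_force: 0.0
```

Emit:
step_arm --series '[{"dx":0,"dy":0,"dz":-15,"yaw":0},{"dx":0,"dy":0,"dz":-35,"yaw":0},{"dx":0,"dy":0,"dz":-45,"yaw":0},{"dx":0,"dy":0,"dz":-40,"yaw":0},{"dx":0,"dy":0,"dz":-10,"yaw":0}]'

```text
time: 44.3
tool_pos: [515.5, -291.3, 339.2]
tool_rot: [0.686, 0.728, 0.001, 0.003]
wrist_force: [0.0, 0.0, -0.1]
opening: 0.997
grasp_force: 0.0
```

Emit:
step_arm --series '[{"dx":0,"dy":0,"dz":0,"yaw":0},{"dx":0,"dy":0,"dz":0,"yaw":0},{"dx":0,"dy":0,"dz":0,"yaw":0},{"dx":0,"dy":0,"dz":0,"yaw":0},{"dx":0,"dy":0,"dz":0,"yaw":0}]'

```text
time: 44.92
tool_pos: [514.8, -290.9, 334.7]
tool_rot: [0.686, 0.728, -0.0, -0.0]
wrist_force: [-0.6, -0.2, 0.0]
opening: 0.999
grasp_force: 0.0
```

```bash
python3 - <<'E'
from station import arm
from h import *
im=np.ascontiguousarray(arm.grab_frame("scene")["frame"][:,:,::-1])
a=cv2.resize(im[80:200,195:345],None,fx=3,fy=3,interpolation=cv2.INTER_CUBIC)
b=cv2.resize(im[190:270,385:465],(300,300),interpolation=cv2.INTER_CUBIC); b=cv2.copyMakeBorder(b,0,60,0,0,cv2.BORDER_CONSTANT)
cv2.imwrite("pics/end.png",np.hstack([a,b]))
z0=cv2.imread("pics/scene0.png").astype(int)
d=abs(im.astype(int)-z0).mean(2)
for n,(x,y,w,h) in dict(cake=(290,245,60,55),ticket=(205,180,30,35),pot=(374,225,36,55),fork=(418,205,22,30)).items(): print(n,d[y:y+h,x:x+w].mean().round(1))
E
```

```text
cake 2.1
ticket 2.8
pot 2.2
fork 7.8
```

View pics/end.png

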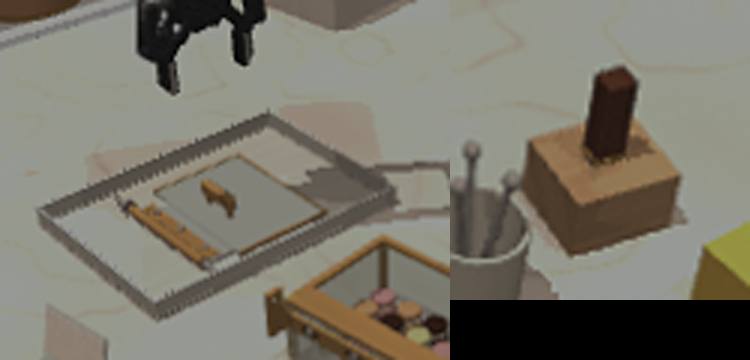

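The lid lies flat inside the tray, handle up at about (218,195) in the left crop. The fork stands upright in its slot (right crop, about (612,110)), and the cake, ticket and pot are unchanged.

```bash
python3 -c "
from station import arm
print(arm.job_done())"
```

```text
the job is handed in; nothing more can be done
None
```

The job is handed in, with no verdict returned: the lid lies flat and right way up in the wash tray, the fork is back upright in its stand, and the cake, ticket stand and pot have not moved; while drawing the lid off, it bumped the sprung ear once at about 28 N (limit 60 N), and I backed it off and lifted it clear.

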